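# Fit filter, spacer and bayonet cap on the illuminator's post

## Robot

A 6-joint arm with a two-finger parallel gripper is mounted at the origin on the work surface. World frame = base frame: x ahead of the robot, y to its left, z up, the work surface at z = 0. Lengths are in m, angles in degrees, forces in N, time in s.
With the tool pointing down it reaches from about 0.25 to 0.775 m from the base axis. Payload 4 kg.
Tool frame: the origin (TCP) lies at the very end of the fingers, on their centre line; the grasp point (between the pads) lies 19 mm behind it; z points along the fingers, y is the direction in which the jaws open and shut (so a half turn about z gives the same grasp; the last joint's range is limited). The gripper opens to 94 mm and grips with 3 to 60 N. Pads are 16 mm wide; open, the fingers measure 119 mm over their backs; the gripper's body (75 mm by 177 mm) begins 78 mm behind the grasp point.
Start: joints at [60.671, 4.996, 78.535, -0, 96.463, -5.907], TCP at [0.219, 0.505, 0.206] pointing down, gripper open.
Joint ranges: [-177.83, 177.83], [-43.37, 116.18], [15.69, 146.23], [-61.86, 241.86], [9.47, 152.12], [-147.06, 147.06]. Speed limits (degrees/s): [159.86, 159.86, 180, 180, 180, 180].

## Interface

Orientations are given as a 3x3 rotation matrix whose columns are the frame's x, y, z axes.
In Python, from station import sensors, cams, robot gives the robot as it stands.
- The arm moves only by the tool carry_out, never from a script. Its argument "targets" is a list that holds one entry, the list of rows, each a list of 6 numbers: the shift along the tool's x, y, z in units of 0.05 m (1.0 is 0.05 m), then the turn, a rotation vector about the tool's x, y, z in units of 180 degrees (1.0 is 180 degrees). In form: [[[x, y, z, wx, wy, wz], ...]]. A call has 1 to 10 rows; each row shifts and turns the pose as measured when the row begins, along the tool's axes as they then stand; what a row does not reach is not made up. A row lasts 1/12 s, in which the tool goes at most 41.7 mm and 7.16 degrees, less where a joint would pass 70% of its speed; a pose out of reach is approached as far as the arm can. A call with a number of a shift or a turn outside -1 to 1 is refused whole. A call with a gripper value outside its range is refused whole. "claw" is the gripper command: -1 is fully open, 1 is shut, values between are in proportion, set as the call begins (left out, the last holds). The fingers move at their own pace and stop on an object; "force" is the grip in N (left out, the last holds). Time passes only in rows, so rows that do not move let the fingers close. It gives the time, the measured TCP pose, the force and the opening at its end, in the units of the state.
- sensors.sense(): the state, without advancing time (a new reading comes with each control period).
- cams.snapshot(name): name is "scene" or "side" or "wrist"; returns the picture (400x640x3 uint8, red, green, blue); there is no depth.
- cams.camera_params(name): a dict with "camera_matrix" (3x3 intrinsics, pixels), "rvec" (rotation vector, rad) and "tvec" (3), from world to camera coordinates, as OpenCV has them; the wrist camera has in their place "T_tool_cam" (4x4, takes a point from camera to tool coordinates, whose origin is the TCP and whose axes are the flange's). Camera axes: x right, y down, z forward; pixel columns grow to the right and rows downward; lengths in m; the calibration is good to about 2 mm. A picture is of the moment at which its call begins: read the wrist's pose just before it. camera_params takes no time and is no camera call.
- robot.finish_job(): hands the job in, once; it reports no verdict.
The state is a dict: "time": time; "q": joint angles; "joint_vel": joint speeds; "joint_torque": joint torques, N m; "ee_pos": TCP position; "orientation": TCP orientation; "force": force on the tool from outside, world axes, zero at the start; "moment": the same for the moment, N m; "finger_gap": opening from 0.0 (shut) to 1.0 (fully open).
Only numpy, scipy, OpenCV 4.12 (cv2) and the standard library are available. Lean on these libraries where they do the work, as an engineer would, in place of code of your own. Each camera call takes 0.05 s, during which the arm holds its last target. There are 200 camera calls.

## Task

Fit the illuminator's filter on the carrier's post: first the blue filter ring flat on the sprung seat, then the white spacer ring flat on it, letting go of each, and last the orange cap, slot over the red cross bar. Press the cap down against the spring, gently, until you feel it land on the post's shoulder, and turn it about a quarter turn (either way) so that the bar holds the stack clamped down when you let go; do not force anything (never lean on the carrier with more than about 22 N) and leave the other things on the bench alone.

Things in the scene. Friction and masses are not known exactly. Their poses are not given: they have to be found in the camera images.
- carrier: Filter carrier of a microscope illuminator: white housing 130 x 130 x 45 mm, fixed on the bench. Origin: centre of its underside, on the axis of its upright post; z up, x along the post's red cross bar. Above the housing is a black sprung seat plate, 68 mm across, 6 mm thick, 27 mm hole, its top 90 mm above the origin when not loaded; the post comes up through it.
- post_axis (a point): A point fixed in the carrier, 85 mm above its underside on the post's axis (not tied to the post's height). The steel post does not give or turn. It is 24 mm across up to a flat shoulder; the shoulder was set to a height of 79 to 107 mm above the carrier's underside, not measured: see or feel it. Above it a neck 7 mm across, 30.5 mm long.
- bar_axis (a point): Same point as post_axis; x points along the red cross bar on the neck: the bar is 24 mm long, 5 mm wide, 6 mm tall, its underside 8.5 mm above the shoulder; the neck sticks out 16 mm above the bar.
- seat (a joint): How far the sprung seat plate is pressed down, m: 0 free (up), 0.037 fully down. Pressing it takes about 4.5 N to start and 0.15 N more for each mm.
- filter: Filter in its holder: black flat ring, 60 mm outside, 31 mm hole, 10 mm thick, blue annulus on its top face. Origin: centre of its underside, z up through the hole. Lies flat on the bench, 0.07 kg (varies). The same either way up for fitting. Goes on the post first.
- spacer: White plastic spacer ring, 54 mm outside, 31 mm hole, 14 mm thick. Origin: centre of its underside, z up through the hole. Lies flat on the bench, about 0.08 kg (varies). Goes on second.
- cap: Orange bayonet cap, goes on last; about 0.08 kg (varies). Plate 6 mm thick, 48 mm along x, 50 mm along y, with a through slot 32 mm along x, 12 mm wide, and two parallel upright ears, each 24 mm long (x), 5 mm thick, outer faces 50 mm apart along y, tops 30 mm above the underside. Origin: centre of the underside, z up. Lies ears up on the bench. Best gripped across the ears.
- cap_slot (a point): Centre of the cap's slot, at the underside, x along the slot. The slot passes over the red cross bar. With the underside on the post's shoulder the plate's top is 2.5 mm below the bar, and the cap can be turned a quarter turn either way (70 degrees at least) so that the bar holds it down against the sprung seat.
- oil_bottle: Bystander, to be left where it is: small amber dropper bottle, 28 mm across, 62 mm tall. Origin: centre of the underside.
- objective: Bystander, to be left where it is: brass microscope objective standing on end, 28 mm across, 42 mm tall. Origin: centre of the underside.
- adapter: Bystander, to be left where it is: small brass adapter ring, 36 mm outside, 14 mm hole, 8 mm thick. Origin: centre of the underside.
- slide_box: Bystander, to be left where it is: blue and white slide box, 85 x 45 x 30 mm. Origin: centre of the underside.
- driver: Bystander, to be left where it is: screwdriver lying flat, 150 mm long. Origin: under its middle.
- dish: Bystander, to be left where it is: small white ceramic bowl, 60 mm across, 20 mm tall. Origin: centre of the underside.
Not all that is in view belongs to the job. Of the things that look like the filter, take the one that is nearest to the robot's base at the start.

How it is judged (in metres and radians):
On the way, in this order (a step that is already met when the one before it is completed fails the run):
1. the filter lies flat on the seat, on the post, let go (horizontal distance between filter and carrier below 0.006 m and z of filter in the frame of carrier between 0.082 and 0.093 m and angle between filter's own z axis and vertical below 0.12 rad and contact force between filter and the fingers below 0.1 N and linear speed of filter below 0.02 m/s), for 0.2 s.
2. the spacer lies flat on the filter, on the post, let go (horizontal distance between each of filter, spacer and carrier below 0.006 m and z of spacer in the frame of filter between 0.0075 and 0.0125 m and angle between spacer's own z axis and vertical below 0.12 rad and contact force between spacer and the fingers below 0.1 N and linear speed of spacer below 0.02 m/s), for 0.2 s.
3. the cap is pressed down over the bar and turned under it (horizontal distance between cap and carrier below 0.008 m and angle between the x axis of cap and the x axis of carrier, either way round above 1 rad and angle between cap's own z axis and vertical below 0.12 rad and value of joint seat above 0.0025 m), for 0.2 s.
At the end, for the whole second after the job is handed in: Cap let go, at rest, level within 0.12 rad, within 8 mm of the post's axis, slot turned 1.0 rad or more from the bar, keeping the seat pressed down over 2.5 mm; filter on the seat, spacer directly on it, cap directly on that; rings level within 0.12 rad and within 6 mm of the axis (all of step 3 and horizontal distance between each of filter, spacer and carrier below 0.006 m and z of spacer in the frame of filter between 0.0075 and 0.0125 m and z of cap in the frame of spacer between 0.0115 and 0.0165 m and z of filter in the frame of carrier between 0.05 and 0.0885 m and angle between each of filter, spacer's own z axis and vertical below 0.12 rad and contact force between cap and the fingers below 0.1 N and linear speed of cap below 0.02 m/s); the robot touches nothing.
It fails at once if the cap is forced: more than 22 N between the cap and the carrier (contact force between cap and carrier above 22 N).
It fails at once if a ring is forced: more than 22 N between filter or spacer and the carrier (contact force between any of filter, spacer and carrier above 22 N).
It fails at once if the hand leans on the carrier with more than 22 N (contact force between the arm and carrier above 22 N).
It fails at once if a bystander is moved by more than 20 mm (distance of any of oil_bottle, objective, adapter, slide_box, driver, dish from where it was at the start of the episode above 0.02 m).
It also fails if it takes over 72 s, if anything falls off the work surface, if the arm or the gripper's body presses on something with over 40 N, if the wrist force passes 120 N, or if a joint passes its speed limit or range.

## Working session

There is one attempt and no reset: what is moved stays moved. The work goes in short steps, Python scripts to look and compute and a tool call to move; the robot and the scene stay as the last step left them, time stands still between calls to the robot, and variables do not carry over. Pictures are saved under pics/ and viewed, about 8 in all and at most 12, crops included, and the job is handed in when it is done.

Besides the shell and the picture viewer there is one more tool, called after "Request:" as a command line: name --argument value ..., lists and objects as JSON in quotes. carry_out: Moves the arm, as the interface text tells. Shifts and turns lie within -1 to 1; 1 stands for 0.05 m of shift or 180 degrees of turn. Its arguments: {"type":"object","properties":{"targets":{"type":"array","items":{"type":"array","items":{"type":"array","items":{"type":"number","minimum":-1,"maximum":1}}}},"claw":{"type":"number"},"force":{"type":"number"}},"required":["targets"]}

```bash
ls; mkdir -p pics
cat > h.py <<'E'
import numpy as np, cv2
from station import sensors, cams, robot
def snap(name, fn=None):
    s=sensors.sense(); im=cams.snapshot(name)
    if fn: cv2.imwrite('pics/'+fn, im[:,:,::-1])
    return s, im
def cam(name, s=None):
    p=cams.camera_params(name); K=np.array(p['camera_matrix'])
    if name=='wrist':
        T=np.eye(4); T[:3,:3]=np.array(s['orientation']); T[:3,3]=s['ee_pos']
        W=T@np.array(p['T_tool_cam']); return K,W[:3,:3],W[:3,3]
    R=cv2.Rodrigues(np.array(p['rvec'],float))[0]; t=np.array(p['tvec'],float).ravel()
    return K,R.T,-R.T@t
def px2w(name,u,v,z,s=None):
    K,R,c=cam(name,s); d=R@np.linalg.inv(K)@np.array([u,v,1.]); return c+d*(z-c[2])/d[2]
def w2px(name,P,s=None):
    K,R,c=cam(name,s); q=K@(R.T@(np.array(P)-c)); return q[:2]/q[2]
E
python3 - <<'E'
from h import *
s,a=snap('scene','scene0.png'); _,b=snap('side','side0.png'); _,w=snap('wrist','wrist0.png')
print(s)
for n in('scene','side','wrist'):
    K,R,c=cam(n,s); print(n,K[0,0],c.round(3),R[:,2].round(2))
E
```

```text
pics
{'time': 0.0, 'q': array([ 6.06694423e+01,  5.03839261e+00,  7.86239127e+01, -7.64714013e-05,
        9.64610499e+01, -5.90709433e+00]), 'joint_vel': array([ 0.0545743 ,  0.01661768, -0.06191475,  0.06294912,  0.11350459,
        0.00882829]), 'joint_torque': array([ 6.51953815e-04, -3.40170872e+01, -3.02431118e+01,  7.20100547e-02,
        3.26351461e-02, -1.77990000e-04]), 'ee_pos': array([0.21837698, 0.50420258, 0.20431836]), 'orientation': array([[-9.17591736e-01,  3.97522698e-01, -1.05346202e-03],
       [ 3.97524033e-01,  9.17589842e-01, -1.87761088e-03],
       [ 2.20253103e-04, -2.14165670e-03, -9.99997682e-01]]), 'force': array([0.80112662, 0.03576478, 0.69343067]), 'moment': array([ 0.0124006 , -0.0215746 ,  0.02373048]), 'finger_gap': 1.0007547963255905}
scene 445.83546874960524 [1.119 0.452 0.736] [-0.59 -0.45 -0.67]
side 362.67690678381314 [ 0.416 -0.697  0.649] [ 0.11  0.76 -0.64]
wrist 294.6075919715924 [0.152 0.533 0.384] [ 0.23 -0.1  -0.97]
```

View pics/scene0.png

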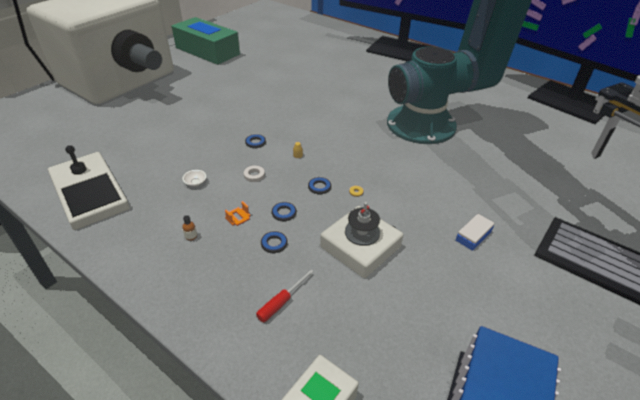

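View pics/side0.png

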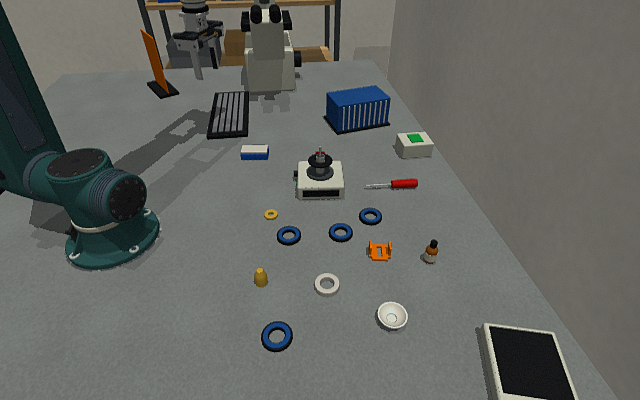

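Scene view: four blue rings at (256,141), (319,185), (284,211) and (274,241). The spacer is at (254,173), the cap at (238,214), and the carrier post at (364,210). The side view shows the same items: rings at (277,336), (289,235), (341,232) and (370,216), spacer (327,284), cap (380,250), carrier (320,170).

Run:
```python
from h import *
A={'r1':((256,141),(277,336),.008),'r2':((319,185),(289,235),.008),'r3':((284,211),(341,232),.008),'r4':((274,241),(370,216),.008),
'spacer':((254,173),(327,284),.01),'cap':((238,215),(380,251),.006),'seat':((364,224),(320,160),.088),'bottle':((189,230),(431,252),.03),'obj':((298,151),(261,278),.02),'dish':((195,180),(392,317),.01),'adapter':((357,191),(271,215),.005)}
for k,(p,q,z) in A.items():
    P=px2w('scene',*p,z);Q=px2w('side',*q,z); print(k,P.round(3),Q.round(3),'dist',np.hypot(*P[:2]).round(3),np.hypot(*Q[:2]).round(3))
a=cv2.imread('pics/scene0.png');b=cv2.imread('pics/side0.png')
c1=cv2.resize(a[130:280,220:420],(800,600),interpolation=cv2.INTER_CUBIC)
c2=cv2.resize(b[140:350,240:440],(571,600),interpolation=cv2.INTER_CUBIC)
cv2.imwrite('pics/c1.png',c1)
```

```text
r1 [ 0.384 -0.319  0.008] [ 0.384 -0.328  0.008] dist 0.5 0.505
r2 [ 0.426 -0.061  0.008] [ 0.426 -0.065  0.008] dist 0.431 0.431
r3 [ 0.554 -0.068  0.008] [ 0.555 -0.074  0.008] dist 0.558 0.56
r4 [ 0.64  -0.023  0.008] [ 0.64  -0.027  0.008] dist 0.641 0.641
spacer [ 0.495 -0.221  0.01 ] [ 0.496 -0.225  0.01 ] dist 0.542 0.545
cap [ 0.63  -0.145  0.006] [ 0.635 -0.147  0.006] dist 0.646 0.651
seat [0.543 0.142 0.088] [0.531 0.132 0.088] dist 0.562 0.547
bottle [ 0.746 -0.175  0.03 ] [ 0.74  -0.187  0.03 ] dist 0.766 0.763
obj [ 0.36  -0.185  0.02 ] [ 0.357 -0.196  0.02 ] dist 0.404 0.408
dish [ 0.61  -0.318  0.01 ] [ 0.611 -0.322  0.01 ] dist 0.688 0.69
adapter [0.383 0.025 0.005] [0.385 0.017 0.005] dist 0.384 0.386
```

View pics/c1.png

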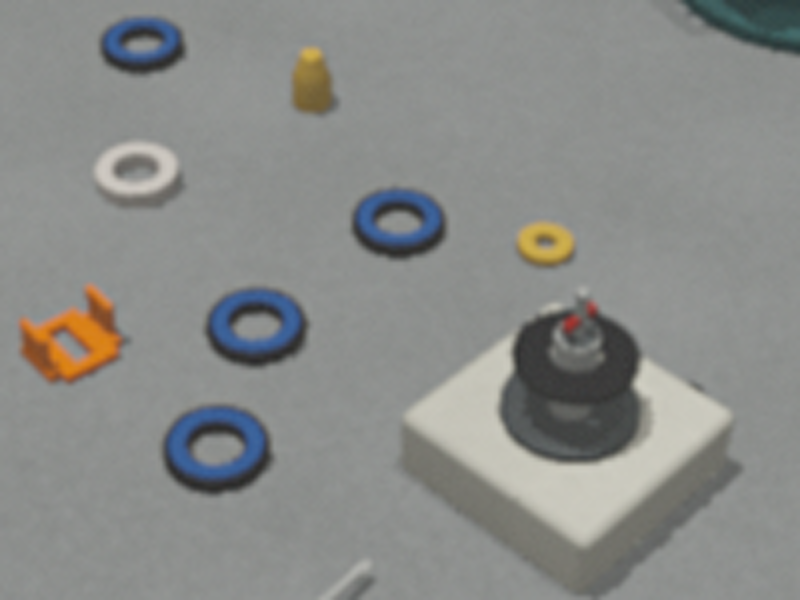

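Filter = ring r2 at scene (319,185), about 0.431 m from the base; the others are at 0.50, 0.56 and 0.64 m. First I'll look at the carrier from above, on the way.

Request:
carry_out --targets '[[[-0.73,-0.35,0,0,0,0],[-0.73,-0.35,0,0,0,0],[-0.73,-0.35,0,0,0,0],[-0.73,-0.35,0,0,0,0],[-0.73,-0.35,0,0,0,0],[-0.73,-0.35,0,0,0,0],[-0.73,-0.35,0,0,0,0],[-0.73,-0.35,0,0,0,0],[-0.73,-0.35,0,0,0,0],[-0.73,-0.35,0,0,0,0]]]' --claw -1

```text
time: 0.98
ee_pos: [0.4869, 0.195, 0.1991]
orientation: [[-0.925, 0.38, -0.008], [0.38, 0.925, -0.002], [0.006, -0.005, -1.0]]
force: [1.1, 0.6, 0.4]
finger_gap: 0.998
```

Request:
carry_out --targets '[[[-0.68,-0.35,0,0,0,0],[-0.68,-0.35,0,0,0,0],[0,0,0,0,0,0]]]'

```text
time: 1.23
ee_pos: [0.5414, 0.1273, 0.1968]
orientation: [[-0.922, 0.387, -0.008], [0.387, 0.922, -0.005], [0.006, -0.008, -1.0]]
force: [-0.8, -0.1, -0.7]
finger_gap: 0.999
```

Run:
```python
from h import *
import pickle
s,w=snap('wrist','w1.png'); pickle.dump((s,w),open('w1.pkl','wb'))
print(s['ee_pos'],s['q'].round(1),s['force'],s['orientation'].round(3), cam('wrist',s)[2])
print(w2px('wrist',[.537,.137,.09],s))
u,v=w2px('wrist',[.537,.137,.09],s).astype(int)
u0=max(0,u-120);v0=max(0,v-90);print(u0,v0)
cv2.imwrite('pics/w1c.png',cv2.resize(w[v0:v0+180,u0:u0+240,::-1],None,fx=3.33,fy=3.33,interpolation=cv2.INTER_CUBIC))
```

```text
[0.54143844 0.12725948 0.19675346] [  7.5   6.3  78.1  -0.2  96.1 -59.7] [-0.77711557 -0.08587251 -0.65236978] [[-0.922  0.387 -0.008]
 [ 0.387  0.922 -0.005]
 [ 0.006 -0.008 -1.   ]] [0.4762483  0.15561425 0.37660009]
[322.42154757 185.96242164]
202 95
```

View pics/w1c.png

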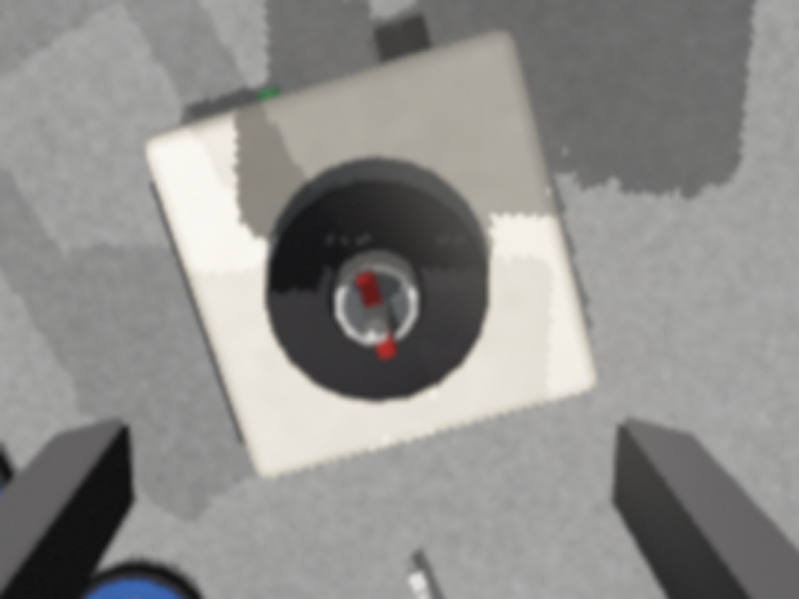

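Wrist crop: housing corners at (150,148), (508,35), (595,383), (265,475). Seat plate centre is about (377,289), shoulder ring about (376,303), and the red bar runs from (364,275) to (388,357).

Run:
```python
from h import *
import pickle
s,w=pickle.load(open('w1.pkl','rb'))
f=lambda p,z: px2w('wrist',202+p[0]/3.33,95+p[1]/3.33,z,s)
C=[f(p,.045) for p in((150,148),(508,35),(595,383),(265,475))]
print(np.round(C,4),'mean',np.mean(C,0))
for i in range(4):
    d=C[(i+1)%4]-C[i]; print(np.linalg.norm(d).round(4),np.degrees(np.arctan2(d[1],d[0])).round(2))
print('seat',f((377.5,289),.09), np.linalg.norm(f((265,289),.09)-f((490,289),.09)))
for z in(.08,.085,.09,.095,.1,.105,.11): 
    print(z,'shoulder',f((376,303),z).round(4),'dia',np.linalg.norm(f((334,303),z)-f((418,303),z)).round(4),'bar',f((376,316),z+.0145).round(4),np.linalg.norm(f((388,357),z+.0145)-f((364,275),z+.0145)).round(4))
d=f((388,357),.115)-f((364,275),.115);print('bar ang',np.degrees(np.arctan2(d[1],d[0])))
```

```text
[[0.4654 0.077  0.045 ]
 [0.4779 0.1998 0.045 ]
 [0.5996 0.1862 0.045 ]
 [0.5865 0.0643 0.045 ]] mean [0.53235892 0.13181823 0.045     ]
0.1234 84.2
0.1225 -6.37
0.1225 -96.13
0.1218 174.03
seat [0.53037782 0.13215431 0.09      ] 0.06704043745713832
0.08 shoulder [0.5362 0.1292 0.08  ] dia 0.026 bar [0.5369 0.129  0.0945] 0.0259
0.085 shoulder [0.5352 0.1296 0.085 ] dia 0.0256 bar [0.5358 0.1294 0.0995] 0.0254
0.09 shoulder [0.5341 0.1301 0.09  ] dia 0.0251 bar [0.5347 0.1299 0.1045] 0.0249
0.095 shoulder [0.5331 0.1305 0.095 ] dia 0.0247 bar [0.5336 0.1304 0.1095] 0.0245
0.1 shoulder [0.5321 0.131  0.1   ] dia 0.0242 bar [0.5326 0.1309 0.1145] 0.024
0.105 shoulder [0.5311 0.1314 0.105 ] dia 0.0238 bar [0.5315 0.1313 0.1195] 0.0236
0.11 shoulder [0.5301 0.1319 0.11  ] dia 0.0234 bar [0.5304 0.1318 0.1245] 0.0231
bar ang -6.821053988137431
```

Request:
carry_out --targets '[[[0.11,-0.73,0,0,0,0],[0.11,-0.73,0,0,0,0],[0.11,-0.73,0,0,0,0],[0.11,-0.73,0.35,0,0,0],[0.11,-0.73,0.35,0,0,0],[0.11,-0.73,0.35,0,0,0],[0,0,0.2,0,0,0],[0,0,0,0,0,0]]]'

```text
time: 1.95
ee_pos: [0.4169, -0.0578, 0.1308]
orientation: [[-0.926, 0.376, -0.013], [0.376, 0.926, 0.002], [0.013, -0.003, -1.0]]
force: [-0.1, -0.1, -0.2]
finger_gap: 1.0
```

```bash
cat >> h.py <<'E'
def blob(im,mask_fn,near,rad=90):
    hsv=cv2.cvtColor(im,cv2.COLOR_RGB2HSV); m=mask_fn(hsv).astype(np.uint8)
    n,l,st,c=cv2.connectedComponentsWithStats(m)
    best=[i for i in range(1,n) if st[i,4]>150 and np.hypot(*(c[i]-near))<rad]
    out=[]
    for i in best:
        cs,_=cv2.findContours((l==i).astype(np.uint8),cv2.RETR_EXTERNAL,cv2.CHAIN_APPROX_NONE)
        out.append((st[i],cv2.fitEllipse(cv2.convexHull(max(cs,key=len)))))
    return out
def delta(s,target,yaw=0):
    R=np.array(s['orientation']); print('units',(R.T@(np.array(target)-s['ee_pos'])/.05).round(3),'yang',np.degrees(np.arctan2(R[1,1],R[0,1])).round(2),'zaxis',R[:,2].round(4),'pos',np.round(s['ee_pos'],4),'F',np.round(s['force'],1))
E
python3 - <<'E'
from h import *
s,w=snap('wrist','w2.png')
near=w2px('wrist',[.426,-.063,.01],s);print(near)
for st,e in blob(w,lambda h:(h[...,0]>100)&(h[...,0]<125)&(h[...,1]>120)&(h[...,2]>60),near):
    print(st,e,px2w('wrist',*e[0],.010,s)); c=px2w('wrist',*e[0],.010,s)
delta(s,c)
E
```

```text
[313.22380289 200.75444369]
[ 288  177   50   49 1194] ((312.5355529785156, 200.9479522705078), (48.45937728881836, 50.0443115234375), 93.00020599365234) [ 0.4259227  -0.06375438  0.01      ]
units [-0.242 -0.035  2.412] yang 67.89 zaxis [-0.0127  0.0021 -0.9999] pos [ 0.4169 -0.0578  0.1308] F [-0.1 -0.1 -0.2]
```

View pics/w2.png

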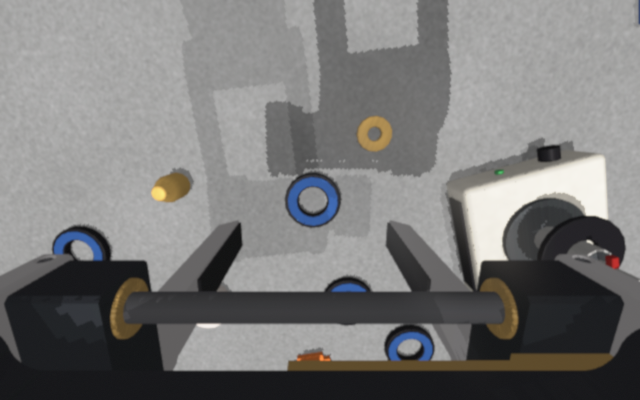

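Wrist view: the filter is at (313,201), alone between the fingers. The image measurement gives (0.426, -0.064), which agrees with the fixed cameras. Descending.

Request:
carry_out --targets '[[[-0.21,-0.04,0.4,0,-0.004,0],[0,0,0.7,0,0,0],[0,0,0.7,0,0,0],[0,0,0.4,0,0,0],[0,0,0.2,0,0,0],[0,0,0,0,0,0]]]'

```text
time: 2.5
ee_pos: [0.4368, -0.0553, 0.0154]
orientation: [[-0.932, 0.362, 0.017], [0.362, 0.932, -0.003], [-0.017, 0.003, -1.0]]
force: [-0.1, 0.4, 0.2]
finger_gap: 0.999
```

Run:
```python
from h import *
delta(sensors.sense(),[.4259,-.0638,.004])
```

```text
units [ 0.145 -0.239  0.225] yang 68.79 zaxis [ 0.0171 -0.0034 -0.9998] pos [ 0.4368 -0.0553  0.0154] F [-0.1  0.4  0.2]
```

Request:
carry_out --targets '[[[0.15,-0.24,0.12,0,0.004,0],[0,0,0.1,0,0,0],[0,0,0,0,0,0]]]'

```text
time: 2.75
ee_pos: [0.4294, -0.0599, 0.0067]
orientation: [[-0.935, 0.355, 0.01], [0.355, 0.935, 0.002], [-0.008, 0.005, -1.0]]
force: [-0.1, 0.7, 0.2]
finger_gap: 1.001
```

Run:
```python
from h import *
delta(sensors.sense(),[.4259,-.0638,.004])
```

```text
units [ 0.038 -0.099  0.053] yang 69.21 zaxis [ 0.0095  0.0021 -1.    ] pos [ 0.4294 -0.0599  0.0067] F [-0.1  0.7  0.2]
```

Request:
carry_out --targets '[[[0.05,-0.12,0.04,0,0.003,0],[0,0,0,0,0,0]]]'

```text
time: 2.92
ee_pos: [0.4273, -0.0637, 0.0067]
orientation: [[-0.936, 0.352, 0.004], [0.352, 0.936, 0.005], [-0.002, 0.006, -1.0]]
force: [-0.4, 0.0, 0.0]
finger_gap: 1.003
```

Request:
carry_out --targets '[[[0,0,0,0,0,0],[0,0,0,0,0,0],[0,0,0,0,0,0],[0,0,0,0,0,0],[0,0,0,0,0,0],[0,0,0,0,0,0],[0,0,0,0,0,0]]]' --claw 1 --force 15

```text
time: 3.5
ee_pos: [0.4303, -0.0648, 0.0104]
orientation: [[-0.936, 0.352, 0.01], [0.353, 0.936, 0.002], [-0.009, 0.006, -1.0]]
force: [-0.9, -2.8, 1.9]
finger_gap: 0.538
```

Run:
```python
from h import *
delta(sensors.sense(),[.4259,-.0638,.004])
```

```text
units [ 0.09  -0.014  0.128] yang 69.36 zaxis [ 0.0105  0.0022 -0.9999] pos [ 0.4303 -0.0648  0.0104] F [-0.9 -2.8  1.9]
```

Request:
carry_out --targets '[[[0,0,-0.1,0,0,0],[0,0,0,0,0,0],[0,0,0,0,0,0],[0,0,0,0,0,0],[0,0,0,0,0,0],[0,0,0,0,0,0]]]' --claw -1

```text
time: 4.0
ee_pos: [0.4301, -0.0645, 0.0156]
orientation: [[-0.936, 0.353, 0.011], [0.353, 0.936, 0.003], [-0.009, 0.007, -1.0]]
force: [-0.8, 0.3, 0.0]
finger_gap: 0.931
```

Run:
```python
from h import *
s,w=snap('wrist','w3.png')
print(s['finger_gap'])
near=w2px('wrist',[.426,-.063,.01],s);print(near)
c=None
for st,e in blob(w,lambda h:(h[...,0]>100)&(h[...,0]<125)&(h[...,1]>120)&(h[...,2]>60),near,60):
    print(st,e); c=px2w('wrist',*e[0],.010,s);print(c)
delta(s,[c[0],c[1],.003])
cv2.imwrite('pics/w3c.png',w[100:400,100:540,::-1])
```

```text
0.9307101486177478
[314.37709655 223.74931858]
[ 276  186   79   76 2862] ((315.0816345214844, 223.486328125), (75.21415710449219, 79.53099822998047), 91.7057876586914)
[ 0.42599238 -0.0624962   0.01      ]
units [0.093 0.006 0.251] yang 69.34 zaxis [ 0.0107  0.0031 -0.9999] pos [ 0.4301 -0.0645  0.0156] F [-0.8  0.3  0. ]
```

View pics/w3c.png

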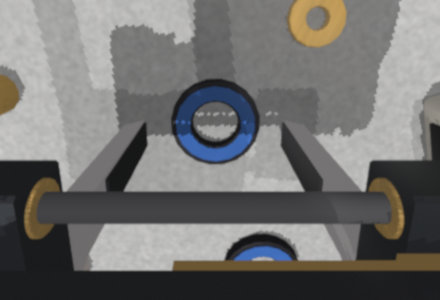

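Crop: the ring is still at (216,121), unmoved, and both fingertips are level with it. The fingers closed over its top edge, so I need to go lower.

Request:
carry_out --targets '[[[0.12,0.02,0.15,0,0.003,0],[0,0,0.1,0,0.002,0],[0,0,0.08,0,0,0],[0,0,0,0,0,0]]]'

```text
time: 4.38
ee_pos: [0.4257, -0.0614, 0.0006]
orientation: [[-0.936, 0.353, -0.003], [0.353, 0.936, 0.008], [0.006, 0.006, -1.0]]
force: [-1.6, -0.9, 0.6]
finger_gap: 1.001
```

Run:
```python
from h import *
delta(sensors.sense(),[.4259,-.0635,.002])
```

```text
units [-0.019 -0.037 -0.028] yang 69.34 zaxis [-0.0034  0.0079 -1.    ] pos [ 0.4257 -0.0614  0.0006] F [-1.6 -0.9  0.6]
```

Request:
carry_out --targets '[[[0,-0.03,-0.02,0,0,0],[0,0,0,0,0,0],[0,0,0,0,0,0],[0,0,0,0,0,0],[0,0,0,0,0,0],[0,0,0,0,0,0],[0,0,0,0,0,0]]]' --claw 1 --force 15

```text
time: 4.97
ee_pos: [0.4246, -0.0638, 0.0004]
orientation: [[-0.936, 0.353, -0.005], [0.353, 0.936, 0.006], [0.007, 0.004, -1.0]]
force: [-0.3, -0.4, 1.4]
finger_gap: 0.637
```

Request:
carry_out --targets '[[[0,0,-0.5,0,0,0],[0,0,-0.8,0,0,0],[0,0,-0.8,0,0,0],[0,0,-0.8,0,0,0],[0,0,-0.3,0,0,0],[-0.1,0.72,0,0,0,0],[-0.1,0.72,0,0,0,0],[-0.1,0.72,0,0,0,0],[-0.1,0.72,0,0,0,0],[0,0,0,0,0,0]]]'

```text
time: 5.8
ee_pos: [0.4949, 0.0688, 0.1635]
orientation: [[-0.932, 0.361, -0.012], [0.361, 0.932, 0.017], [0.017, 0.011, -1.0]]
force: [-0.3, 0.3, -1.3]
finger_gap: 0.638
```

Run:
```python
from h import *
s=sensors.sense();delta(s,[.531,.132,.15]);print(s['finger_gap'])
```

```text
units [-0.221  1.437  0.283] yang 68.83 zaxis [-0.0123  0.0165 -0.9998] pos [0.4949 0.0688 0.1635] F [-0.3  0.3 -1.3]
0.6375177369803414
```

Request:
carry_out --targets '[[[-0.1,0.7,0,0.002,-0.003,0],[-0.1,0.6,0,0.001,-0.002,0],[0,0.1,0,0,0,0],[0,0,0,0,0,0],[0,0,0,0,0,0]]]'

```text
time: 6.22
ee_pos: [0.5284, 0.1333, 0.1591]
orientation: [[-0.934, 0.358, -0.01], [0.358, 0.934, 0.0], [0.009, -0.003, -1.0]]
force: [-0.1, -0.5, -0.0]
finger_gap: 0.634
```

Run:
```python
from h import *
s,w=snap('wrist');delta(s,[.531,.132,.15])
_,a=snap('scene');_,b=snap('side')
A=cv2.resize(a[150:280,290:430],None,fx=4,fy=4,interpolation=2)[:,:400]
u,v=w2px('side',[.531,.132,.12]).astype(int);print(u,v)
cv2.imwrite('pics/p4.png',np.hstack([cv2.resize(a[150:280,310:420],(400,473),interpolation=2),cv2.resize(b[v-65:v+65,u-55:u+55],(400,473),interpolation=2)])[:,:,::-1])
```

```text
units [-0.059 -0.005  0.181] yang 69.01 zaxis [-9.7e-03  2.0e-04 -1.0e+00] pos [0.5284 0.1333 0.1591] F [-0.1 -0.5 -0. ]
319 150
```

View pics/p4.png

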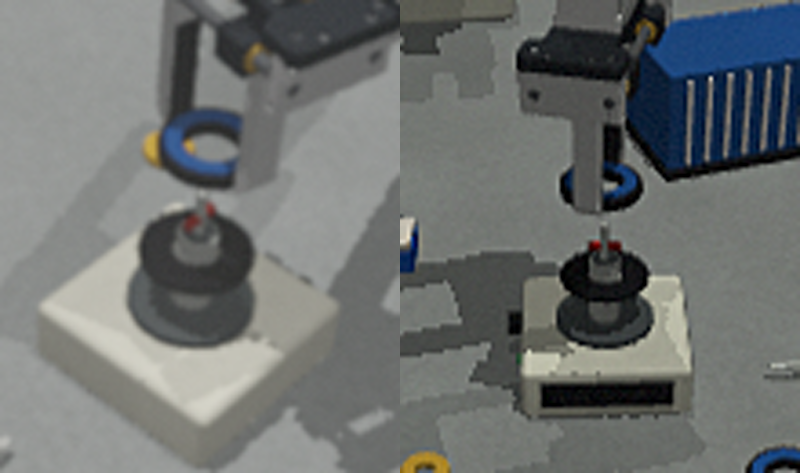

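Both views show the ring held level, centred above the post. The post shoulder stands clearly above the seat.

Request:
carry_out --targets '[[[-0.04,0,0.2,-0.001,-0.003,0],[0,0,0.2,0,0,0],[0,0,0,0,0,0]]]'

```text
time: 6.62
ee_pos: [0.5301, 0.1285, 0.1403]
orientation: [[-0.931, 0.364, 0.004], [0.364, 0.931, -0.0], [-0.004, 0.001, -1.0]]
force: [-0.3, -0.1, -0.6]
finger_gap: 0.636
```

Run:
```python
from h import *
s=sensors.sense();delta(s,[.531,.132,.092])
```

```text
units [0.012 0.072 0.965] yang 68.65 zaxis [ 3.9e-03 -4.0e-04 -1.0e+00] pos [0.5301 0.1285 0.1403] F [-0.3 -0.1 -0.6]
```

Request:
carry_out --targets '[[[0,0.07,0.1,0,0,0],[0,0,0.2,0,0,0],[0,0,0.2,0,0,0],[0,0,0,0,0,0]]]'

```text
time: 6.95
ee_pos: [0.5313, 0.1303, 0.1136]
orientation: [[-0.93, 0.367, 0.004], [0.367, 0.93, -0.0], [-0.004, 0.001, -1.0]]
force: [-0.0, 1.3, -1.4]
finger_gap: 0.635
```

Run:
```python
from h import *
s=sensors.sense();delta(s,[.531,.132,.092])
for i in range(4):
    snap('wrist'); print(sensors.sense()['ee_pos'].round(4))
```

```text
units [0.02  0.029 0.432] yang 68.49 zaxis [ 4.4e-03 -4.0e-04 -1.0e+00] pos [0.5313 0.1303 0.1136] F [-0.   1.3 -1.4]
[0.5316 0.1304 0.1145]
[0.5322 0.1305 0.1154]
[0.5326 0.1306 0.1162]
[0.5329 0.1307 0.1166]
```

Request:
carry_out --targets '[[[0.03,0.02,0.15,0,0,0],[0,0,0.15,0,0,0],[0,0,0.1,0,0,0],[0,0,0.05,0,0,0]]]'

```text
time: 7.48
ee_pos: [0.5336, 0.1328, 0.0945]
orientation: [[-0.931, 0.366, 0.014], [0.366, 0.931, 0.001], [-0.013, 0.006, -1.0]]
force: [0.6, 0.7, 0.0]
finger_gap: 0.638
```

Run:
```python
from h import *
s=sensors.sense();delta(s,[.531,.132,.092])
```

```text
units [ 0.043 -0.035  0.05 ] yang 68.53 zaxis [ 0.0139  0.001  -0.9999] pos [0.5336 0.1328 0.0945] F [0.6 0.7 0. ]
```

Request:
carry_out --targets '[[[0.04,-0.03,0.04,0,0.003,0],[0,0,0.03,0,0,0],[0,0,0,0,0,0]]]'

```text
time: 7.73
ee_pos: [0.5304, 0.132, 0.0901]
orientation: [[-0.931, 0.366, 0.003], [0.366, 0.931, 0.004], [-0.001, 0.005, -1.0]]
force: [0.3, 0.3, 4.9]
finger_gap: 0.635
```

Run:
```python
from h import *
s=sensors.sense();delta(s,[.531,.132,.091])
```

```text
units [-0.011  0.004 -0.018] yang 68.55 zaxis [ 0.0026  0.0043 -1.    ] pos [0.5304 0.132  0.0901] F [0.3 0.3 4.9]
```

Seat contact felt (4.9 N at z = 0.090). Releasing.

Request:
carry_out --targets '[[[0,0,-0.01,0,0,0],[0,0,-0.01,0,0,0],[0,0,0,0,0,0],[0,0,0,0,0,0],[0,0,0,0,0,0],[0,0,0,0,0,0]]]' --claw -1

```text
time: 8.23
ee_pos: [0.5317, 0.1322, 0.0925]
orientation: [[-0.931, 0.366, 0.006], [0.366, 0.931, 0.005], [-0.004, 0.007, -1.0]]
force: [0.1, 0.4, 0.2]
finger_gap: 0.993
```

Request:
carry_out --targets '[[[0,0,-0.2,0,0,0],[0,0,-0.7,0,0,0],[0,0,-0.7,0,0,0],[0,0,-0.6,0,0,0],[0,0,0,0,0,0],[0,0,0,0,0,0]]]'

```text
time: 8.73
ee_pos: [0.5293, 0.1313, 0.2073]
orientation: [[-0.931, 0.366, 0.001], [0.366, 0.931, 0.004], [0.001, 0.004, -1.0]]
force: [0.1, 0.3, -1.4]
finger_gap: 1.0
```

Run:
```python
from h import *
s,w=snap('wrist','w5.png')
near=w2px('wrist',[.531,.132,.1],s);print(near)
for st,e in blob(w,lambda h:(h[...,0]>100)&(h[...,0]<125)&(h[...,1]>120)&(h[...,2]>60),near,60):
    print(st,e,px2w('wrist',*e[0],.1,s))
delta(s,[.495,-.223,.15])
```

```text
[315.06284507 194.24623251]
[ 289  170   52   51 1300] ((314.2770080566406, 194.8260040283203), (50.96393585205078, 52.49648666381836), 109.86088562011719) [0.5312702  0.13104577 0.1       ]
units [-1.955 -6.85   1.115] yang 68.53 zaxis [ 0.0011  0.0042 -1.    ] pos [0.5293 0.1313 0.2073] F [ 0.1  0.3 -1.4]
```

Filter measured at (0.531, 0.131) at the right height and round in view, so it is seated. Next, the spacer.

Request:
carry_out --targets '[[[-0.2,-0.7,0,0,0,0],[-0.2,-0.7,0,0,0,0],[-0.2,-0.7,0,0,0,0],[-0.2,-0.7,0,0,0,0],[-0.2,-0.7,0,0,0,0],[-0.2,-0.7,0.1,0,0,0],[-0.2,-0.7,0.35,0,0,0],[-0.2,-0.7,0.35,0,0,0],[-0.2,-0.7,0.35,0,0,0],[-0.1,-0.3,0.35,0,0,0]]]'

```text
time: 9.62
ee_pos: [0.4945, -0.2174, 0.1202]
orientation: [[-0.935, 0.353, -0.005], [0.353, 0.935, 0.008], [0.007, 0.006, -1.0]]
force: [-0.4, 0.7, 0.4]
finger_gap: 1.003
```

Request:
carry_out --targets '[[[0,0,0,0,0,0]]]'

```text
time: 9.7
ee_pos: [0.4908, -0.219, 0.1142]
orientation: [[-0.934, 0.358, -0.014], [0.358, 0.934, 0.012], [0.017, 0.006, -1.0]]
force: [-1.0, 1.5, -0.3]
finger_gap: 0.999
```

Run:
```python
from h import *
s,w=snap('wrist','w6.png')
near=w2px('wrist',[.4955,-.223,.014],s);print(near)
for st,e in blob(w,lambda h:(h[...,1]<25)&(h[...,2]>190),near,60):
    print(st,e,px2w('wrist',*e[0],.014,s)); c=px2w('wrist',*e[0],.014,s)
delta(s,[.4955,-.223,.004])
cv2.imwrite('pics/w6.png',w[60:400,:,::-1])
```

```text
[311.58581454 202.14883747]
[ 284  180   54   49 1331] ((310.30291748046875, 203.53472900390625), (50.27877426147461, 54.0768928527832), 91.7537841796875) [ 0.49636631 -0.22469075  0.014     ]
units [-0.155 -0.054  2.201] yang 69.04 zaxis [-0.0137  0.0118 -0.9998] pos [ 0.4908 -0.219   0.1142] F [-1.   1.5 -0.3]
```

View pics/w6.png

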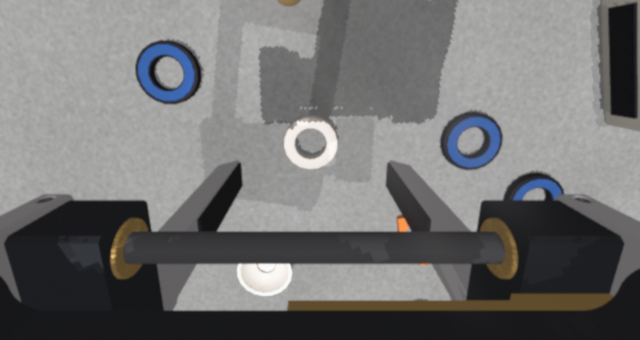

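Wrist view: the spacer is at (311,142) in this crop, alone between the fingers, measured at (0.496, -0.224). Descending.

Request:
carry_out --targets '[[[-0.13,-0.06,0.3,0.001,-0.002,0],[0,0,0.6,0,0,0],[0,0,0.6,0,0,0],[0,0,0.3,0,0,0],[0,0,0.1,0,0,0],[0,0,0,0,0,0]]]'

```text
time: 10.25
ee_pos: [0.4996, -0.2164, 0.0218]
orientation: [[-0.936, 0.352, -0.001], [0.352, 0.936, 0.008], [0.004, 0.007, -1.0]]
force: [-0.5, 0.6, -0.2]
finger_gap: 0.996
```

Run:
```python
from h import *
delta(sensors.sense(),[.4958,-.2242,.003])
```

```text
units [ 0.015 -0.176  0.375] yang 69.38 zaxis [-0.001   0.0075 -1.    ] pos [ 0.4996 -0.2164  0.0218] F [-0.5  0.6 -0.2]
```

Request:
carry_out --targets '[[[0.03,-0.17,0.15,0.001,0,0],[0,-0.02,0.15,0,0,0],[0,0,0.06,0,0,0],[0,0,0,0,0,0]]]'

```text
time: 10.58
ee_pos: [0.4977, -0.2246, 0.007]
orientation: [[-0.937, 0.349, 0.004], [0.349, 0.937, 0.001], [-0.004, 0.002, -1.0]]
force: [-0.6, -0.3, -0.7]
finger_gap: 1.005
```

Run:
```python
from h import *
delta(sensors.sense(),[.4958,-.2242,.003])
```

```text
units [ 0.038 -0.007  0.08 ] yang 69.58 zaxis [ 0.0044  0.001  -1.    ] pos [ 0.4977 -0.2246  0.007 ] F [-0.6 -0.3 -0.7]
```

Request:
carry_out --targets '[[[0.04,0,0.1,0,0,0],[0,0,0,0,0,0]]]'

```text
time: 10.75
ee_pos: [0.4966, -0.2245, 0.0029]
orientation: [[-0.937, 0.349, 0.007], [0.349, 0.937, -0.0], [-0.006, 0.002, -1.0]]
force: [-0.8, 0.9, -0.5]
finger_gap: 0.995
```

Request:
carry_out --targets '[[[0,0,0,0,0,0],[0,0,0,0,0,0],[0,0,0,0,0,0],[0,0,0,0,0,0],[0,0,0,0,0,0],[0,0,0,0,0,0],[0,0,0,0,0,0],[0,0,0,0,0,0]]]' --claw 1 --force 15

```text
time: 11.42
ee_pos: [0.4975, -0.2251, 0.0044]
orientation: [[-0.937, 0.35, 0.009], [0.35, 0.937, -0.001], [-0.009, 0.002, -1.0]]
force: [0.6, -0.1, -0.9]
finger_gap: 0.559
```

Request:
carry_out --targets '[[[0,0,-0.2,0,0,0],[0,0,-0.4,0,0,0],[0,0,0,0,0,0],[0,0,0,0,0,0]]]'

```text
time: 11.75
ee_pos: [0.4961, -0.2244, 0.0349]
orientation: [[-0.937, 0.35, 0.006], [0.35, 0.937, 0.0], [-0.006, 0.002, -1.0]]
force: [-0.8, 0.7, -0.1]
finger_gap: 0.558
```

Run:
```python
from h import *
s,w=snap('wrist','w7.png'); print(s['finger_gap'])
for z in(.034,.044):
  near=w2px('wrist',[.4955,-.223,z],s);print(near)
m=lambda h:(h[...,1]<25)&(h[...,2]>190)
for st,e in blob(w,m,near,60): print(st,e)
delta(s,[.531,.132,.17])
a=w[150:330,220:420,::-1]
_,b=snap('side'); u,v=w2px('side',s['ee_pos']).astype(int)
cv2.imwrite('pics/w7c.png',np.hstack([cv2.resize(a,(400,360),interpolation=2),cv2.resize(b[v-45:v+45,u-50:u+50,::-1],(400,360),interpolation=2)]))
```

```text
0.557561275291914
[316.31781174 231.03864635]
[316.49719539 237.07680514]
[298 197  28  10 160] ((312.89764404296875, 201.05516052246094), (9.663881301879883, 28.50738525390625), 93.31817626953125)
[ 280  247   86   43 1650] ((335.92340087890625, 266.8136901855469), (42.95372009277344, 106.3721923828125), 96.78253173828125)
units [ 1.824  6.929 -2.696] yang 69.53 zaxis [ 6.3e-03  2.0e-04 -1.0e+00] pos [ 0.4961 -0.2244  0.0349] F [-0.8  0.7 -0.1]
```

View pics/w7c.png

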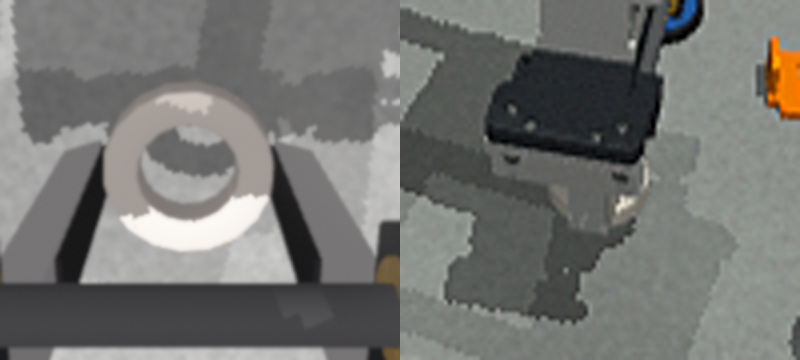

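Crop: the spacer is held level between the pads, its centre at (188,165) in the left half.

Run:
```python
from h import *
s=sensors.sense()
for z in (.0455,.048):
    c=px2w('wrist',220+188/2,150+165/2,z,s); print(c,(s['orientation'].T@(c-s['ee_pos'])).round(4))
```

```text
[ 0.49179519 -0.2233358   0.0455    ] [ 0.0047 -0.0004 -0.0106]
[ 0.49083916 -0.22298841  0.048     ] [ 0.0057 -0.0004 -0.0131]
```

Request:
carry_out --targets '[[[0,0,-0.8,0,0,0],[0,0,-0.8,0,0,0],[0.1,0.3,-0.7,0,0,0],[0.18,0.75,-0.2,0,0,0],[0.18,0.75,-0.1,0,0,0],[0.18,0.75,0,0,0,0],[0.18,0.75,0,0,0,0],[0.18,0.75,0,0,0,0],[0.18,0.75,0,0,0,0],[0.18,0.75,0,0,0,0]]]'

```text
time: 12.68
ee_pos: [0.5277, 0.0639, 0.1631]
orientation: [[-0.931, 0.366, -0.005], [0.366, 0.931, 0.005], [0.006, 0.003, -1.0]]
force: [1.3, -0.3, -1.0]
finger_gap: 0.556
```

Run:
```python
from h import *
s=sensors.sense();delta(s,[.531,.132,.165]);print(s['finger_gap'])
```

```text
units [ 0.436  1.292 -0.031] yang 68.55 zaxis [-0.0046  0.005  -1.    ] pos [0.5277 0.0639 0.1631] F [ 1.3 -0.3 -1. ]
0.5559776060186297
```

Request:
carry_out --targets '[[[0.2,0.64,0,0.001,-0.001,0],[0.17,0.58,0,0,0,0],[0.02,0.05,0,0,0,0],[0,0,0,0,0,0],[0,0,0,0,0,0]]]'

```text
time: 13.1
ee_pos: [0.5302, 0.1414, 0.1582]
orientation: [[-0.935, 0.355, -0.01], [0.355, 0.935, 0.002], [0.01, -0.001, -1.0]]
force: [0.4, 1.1, -0.7]
finger_gap: 0.559
```

Run:
```python
from h import *
s,w=snap('wrist','w8.png');delta(s,[.533,.1307,.12])
_,b=snap('side')
u,v=w2px('side',[.531,.132,.12]).astype(int)
a=w[110:290,220:420,::-1]
cv2.imwrite('pics/w8c.png',np.hstack([cv2.resize(a,(500,450),interpolation=2),cv2.resize(b[v-45:v+45,u-30:u+30,::-1],(300,450),interpolation=2)]))
```

```text
units [-0.136 -0.18   0.763] yang 69.22 zaxis [-0.0099  0.0024 -0.9999] pos [0.5302 0.1414 0.1582] F [ 0.4  1.1 -0.7]
```

View pics/w8c.png

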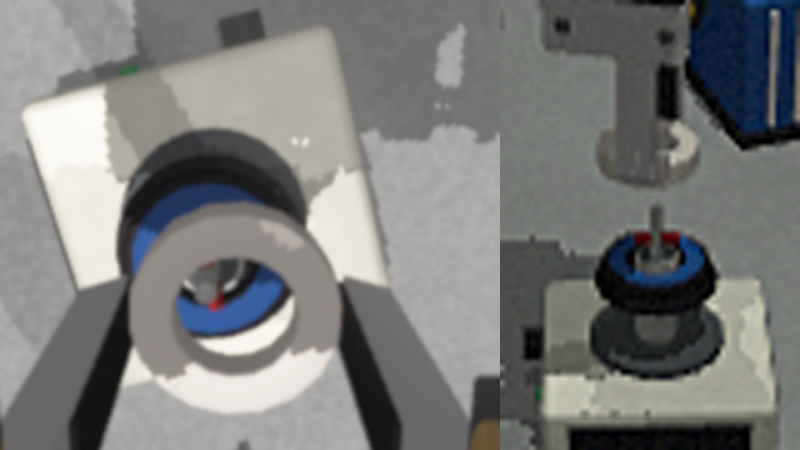

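Views: the filter is seated flat with the post through it. The spacer is held above it, its top face centre at about (236,310) in the left crop, and the arm is about 1 cm too far in y.

Run:
```python
from h import *
s=sensors.sense(); print(s['ee_pos'])
c=px2w('wrist',314.4,234,s['ee_pos'][2]+.0105,s); o=s['orientation'].T@(c-s['ee_pos']); print(c,o)
delta(s,np.array([.531,.1315,.12])-s['orientation'][:,0]*.003)
```

```text
[0.53033453 0.1403113  0.15841699]
[0.52699785 0.14144554 0.16891699] [ 0.00362533 -0.00014424 -0.01046452]
units [-0.143 -0.159  0.768] yang 69.11 zaxis [-0.0097  0.0023 -1.    ] pos [0.5303 0.1403 0.1584] F [-0.1 -0.8 -1. ]
```

Request:
carry_out --targets '[[[-0.1,-0.16,0.1,0,-0.002,0],[-0.02,0,0.15,0,0,0],[0,0,0.15,0,0,0],[0,0,0,0,0,0]]]'

```text
time: 13.53
ee_pos: [0.5337, 0.1247, 0.1365]
orientation: [[-0.932, 0.363, -0.003], [0.363, 0.932, -0.002], [0.002, -0.002, -1.0]]
force: [0.4, 0.5, -1.0]
finger_gap: 0.559
```

Run:
```python
from h import *
s=sensors.sense(); delta(s,[.5338,.1304,.1035])
```

```text
units [0.039 0.109 0.66 ] yang 68.69 zaxis [-0.0026 -0.0016 -1.    ] pos [0.5337 0.1247 0.1365] F [ 0.4  0.5 -1. ]
```

Request:
carry_out --targets '[[[0.04,0.1,0,0,0,0],[0,0,0.05,0,0,0],[0,0,0,0,0,0]]]'

```text
time: 13.78
ee_pos: [0.5332, 0.1289, 0.1326]
orientation: [[-0.931, 0.366, -0.005], [0.366, 0.931, -0.002], [0.004, -0.003, -1.0]]
force: [-0.7, -0.4, 0.3]
finger_gap: 0.557
```

Run:
```python
from h import *
s=sensors.sense(); delta(s,[.5338,.1304,.1035])
```

```text
units [-0.003  0.033  0.581] yang 68.52 zaxis [-0.0047 -0.0017 -1.    ] pos [0.5332 0.1289 0.1326] F [-0.7 -0.4  0.3]
```

Request:
carry_out --targets '[[[0,0.03,0.12,0,-0.001,0],[0,0,0.15,0,0,0],[0,0,0.1,0,0,0],[0,0,0,0,0,0]]]'

```text
time: 14.12
ee_pos: [0.5341, 0.1312, 0.1128]
orientation: [[-0.931, 0.365, -0.0], [0.365, 0.931, -0.003], [-0.001, -0.003, -1.0]]
force: [0.8, 0.6, -0.4]
finger_gap: 0.563
```

Run:
```python
from h import *
s=sensors.sense(); delta(s,[.5338,.1304,.1035])
```

```text
units [ 0.    -0.016  0.186] yang 68.59 zaxis [-1.0e-04 -2.7e-03 -1.0e+00] pos [0.5341 0.1312 0.1128] F [ 0.8  0.6 -0.4]
```

Request:
carry_out --targets '[[[0,-0.01,0.1,0,0,0],[0,0,0.06,0,0,0],[0,0,0.03,0,0,0],[0,0,0,0,0,0]]]'

```text
time: 14.45
ee_pos: [0.534, 0.1309, 0.103]
orientation: [[-0.931, 0.365, 0.0], [0.365, 0.931, -0.003], [-0.001, -0.002, -1.0]]
force: [-1.4, -0.2, 2.5]
finger_gap: 0.557
```

Run:
```python
from h import *
s=sensors.sense(); delta(s,[.5338,.1304,.1035])
```

```text
units [ 0.    -0.011 -0.01 ] yang 68.62 zaxis [ 5.0e-04 -2.7e-03 -1.0e+00] pos [0.534  0.1309 0.103 ] F [-1.4 -0.2  2.5]
```

Contact at the expected height (2.5 N). Releasing and rising.

Request:
carry_out --targets '[[[0,0,0,0,0,0],[0,0,0,0,0,0],[0,0,0,0,0,0],[0,0,0,0,0,0],[0,0,0,0,0,0],[0,0,0,0,0,0]]]' --claw -1

```text
time: 14.95
ee_pos: [0.535, 0.131, 0.1039]
orientation: [[-0.931, 0.365, 0.003], [0.365, 0.931, -0.002], [-0.004, -0.001, -1.0]]
force: [-0.2, 0.8, -0.8]
finger_gap: 0.946
```

Request:
carry_out --targets '[[[0,0,-0.2,0,0,0],[0,0,-0.7,0,0,0],[0,0,-0.7,0,0,0],[0,0,-0.5,0,0,0],[0,0,0,0,0,0],[0,0,0,0,0,0]]]'

```text
time: 15.45
ee_pos: [0.5331, 0.131, 0.2135]
orientation: [[-0.931, 0.365, -0.001], [0.365, 0.931, -0.003], [0.0, -0.003, -1.0]]
force: [-0.2, 0.1, 0.7]
finger_gap: 1.0
```

Run:
```python
from h import *
s,w=snap('wrist','w9.png')
delta(s,[.6325,-.146,.15])
near=w2px('wrist',[.531,.132,.114],s)
hsv=cv2.cvtColor(w,cv2.COLOR_RGB2HSV)
u,v=near.astype(int); print(u,v)
# red bar + spacer
for st,e in blob(w,lambda h:(h[...,1]<60)&(h[...,2]>120),near,45): print(st,e,px2w('wrist',*e[0],.114,s))
cv2.imwrite('pics/w9c.png',cv2.resize(w[v-60:v+60,u-80:u+80,::-1],(800,600),interpolation=2))
```

```text
units [-3.872 -4.428  1.284] yang 68.6 zaxis [-0.0014 -0.0029 -1.    ] pos [0.5331 0.131  0.2135] F [-0.2  0.1  0.7]
314 192
```

View pics/w9c.png

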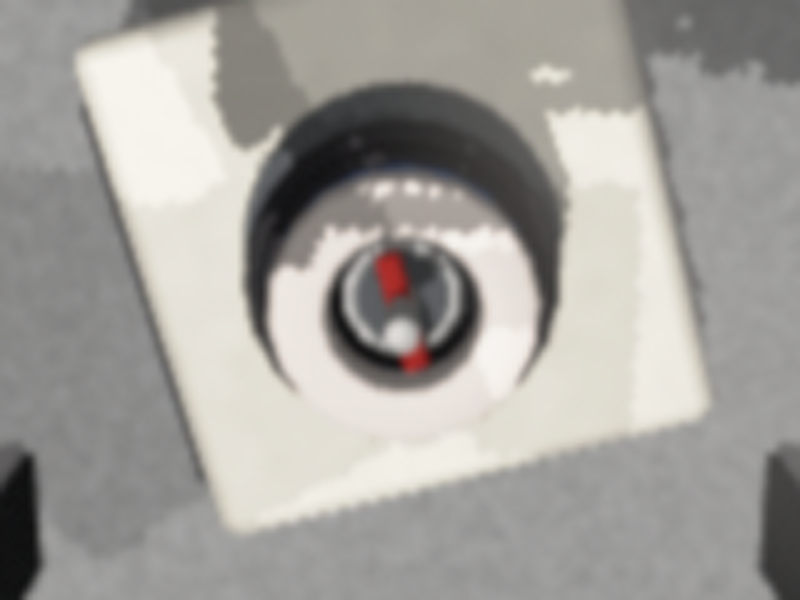

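Crop: the spacer is flat and round, hole centre at (403,313). The shoulder is centred inside it at (404,300), and the red bar is visible from (388,255) to (418,370). Next, the cap.

Request:
carry_out --targets '[[[-0.48,-0.55,0,0,0,0],[-0.48,-0.55,0,0,0,0],[-0.48,-0.55,0,0,0,0],[-0.48,-0.55,0,0,0,0],[-0.48,-0.55,0.1,0,0,0],[-0.48,-0.55,0.3,0,0,0],[-0.48,-0.55,0.3,0,0,0],[-0.48,-0.55,0.3,0,0,0],[0,0,0,0,0,0],[0,0,0,0,0,0]]]'

```text
time: 16.33
ee_pos: [0.6297, -0.1519, 0.1443]
orientation: [[-0.933, 0.358, -0.023], [0.358, 0.934, 0.005], [0.023, -0.003, -1.0]]
force: [-0.9, 0.9, 0.1]
finger_gap: 1.001
```

Run:
```python
from h import *
import pickle
f=lambda p,z:px2w('wrist',234+p[0]/5,132+p[1]/5,z,s9)
s9=dict(ee_pos=np.array([.5331,.131,.2135]),orientation=np.array([[-0.931,.365,-.001],[.365,.931,-.003],[0,-.003,-1]]))
for z in(.098,.102,.106): print(z,f((404,300),z).round(4))
print('sp',f((403,313),.114).round(4)); d=f((418,370),.117)-f((388,255),.117); print('bar',np.degrees(np.arctan2(d[1],d[0])),np.linalg.norm(d))
s,w=snap('wrist','w10.png'); pickle.dump((s,w),open('w10.pkl','wb'))
delta(s,[.6325,-.146,.05])
h=cv2.cvtColor(w,cv2.COLOR_RGB2HSV); m=((h[...,0]>4)&(h[...,0]<16)&(h[...,1]>170)&(h[...,2]>80)).astype(np.uint8)
u,v=w2px('wrist',[.6325,-.146,.006],s).astype(int); print(u,v)
m2=np.zeros_like(m); m2[v-60:v+60,u-60:u+60]=m[v-60:v+60,u-60:u+60]
cs,hi=cv2.findContours(m2,cv2.RETR_CCOMP,cv2.CHAIN_APPROX_NONE)
for c,hh in zip(cs,hi[0]):
    if len(c)>20: print('hole' if hh[3]>=0 else 'out',cv2.contourArea(c),cv2.minAreaRect(c))
cv2.imwrite('pics/w10c.png',cv2.resize(w[v-60:v+60,u-80:u+80,::-1],(800,600),interpolation=2))
```

```text
0.098 [0.5342 0.1308 0.098 ]
0.102 [0.5333 0.1312 0.102 ]
0.106 [0.5323 0.1315 0.106 ]
sp [0.5329 0.1311 0.114 ]
bar -7.177864426376887 0.023692187697537823
units [-0.053  0.137  1.885] yang 69.03 zaxis [-0.0226  0.005  -0.9997] pos [ 0.6297 -0.1519  0.1443] F [-0.9  0.9  0.1]
320 189
out 261.5 ((324.0176696777344, 208.82940673828125), (14.425877571105957, 26.357053756713867), 77.47119140625)
out 2.5 ((320.02130126953125, 196.17747497558594), (1.7077481746673584, 28.277130126953125), 83.1572265625)
out 163.0 ((315.67999267578125, 173.260009765625), (8.34386157989502, 25.880109786987305), 81.8698959350586)
```

Run:
```python
from h import *
import pickle
s,w=pickle.load(open('w10.pkl','rb'))
u,v=320,189
h=cv2.cvtColor(w,cv2.COLOR_RGB2HSV)
for sm in(170,130,100):
    m=((h[...,0]<22)&(h[...,1]>sm)&(h[...,2]>60)).astype(np.uint8)
    m2=np.zeros_like(m); m2[v-50:v+50,u-50:u+50]=m[v-50:v+50,u-50:u+50]
    cs,hi=cv2.findContours(m2,cv2.RETR_CCOMP,cv2.CHAIN_APPROX_NONE)
    for c,hh in zip(cs,hi[0]):
        if len(c)>16: print(sm,'hole' if hh[3]>=0 else 'out',cv2.contourArea(c),cv2.minAreaRect(c))
m2=m2[150:230,290:350]
print('\n'.join(''.join('#' if x else '.' for x in r) for r in m2[::2]))
```

```text
170 out 261.5 ((324.0176696777344, 208.82940673828125), (14.425877571105957, 26.357053756713867), 77.47119140625)
170 out 2.5 ((320.02130126953125, 196.17747497558594), (1.7077481746673584, 28.277130126953125), 83.1572265625)
170 out 163.0 ((315.67999267578125, 173.260009765625), (8.34386157989502, 25.880109786987305), 81.8698959350586)
130 out 1783.0 ((319.9053955078125, 192.93243408203125), (50.470489501953125, 43.236934661865234), 80.53767395019531)
130 hole 311.0 ((319.4899597167969, 189.92999267578125), (11.87939453125, 30.122751235961914), 81.8698959350586)
100 out 1854.0 ((319.83782958984375, 193.0270233154297), (51.29248809814453, 44.058929443359375), 80.53767395019531)
100 hole 282.5 ((319.5080871582031, 190.0513458251953), (10.969367980957031, 29.580902099609375), 81.02737426757812)
............................................................
............................................................
............................................................
............................................................
....................................................
[... 1443 characters left out ...]
################.............
...........####################################.............
..................#############################.............
...................#########################................
....................#########################...............
......................#######################...............
......................##############........................
............................................................
............................................................
............................................................
............................................................
............................................................
```

Run:
```python
from h import *
import pickle
s,w=pickle.load(open('w10.pkl','rb'))
f=lambda u,v,z=.005:px2w('wrist',u,v,z,s)
print(f(319.5,190))
for a in(8.13,9,9.5):
    d=np.array([np.cos(np.radians(a)),-np.sin(np.radians(a))])
    p=f(*(np.array([319.5,190])+14*d));q=f(*(np.array([319.5,190])-14*d));print(a,np.linalg.norm(p-q),np.degrees(np.arctan2(*(p-q)[1::-1])))
s=sensors.sense(); print(s['q'].round(1)); c=f(319.5,190); delta(s,[c[0],c[1],.05])
```

```text
[ 0.63301662 -0.14735614  0.005     ]
8.13 0.03114563490549034 77.39610313188085
9 0.031147170747569956 78.28633853196554
9.5 0.03114820684670925 78.79792570375115
[-18.5  19.5  68.3  -0.2  93.6 -87.5]
units [-0.066  0.113  1.863] yang 69.04 zaxis [-0.0246  0.0044 -0.9997] pos [ 0.629  -0.1519  0.1432] F [-1.2 -0.6 -1.6]
```

Cap slot measured at (0.633, -0.147), slot length 31 mm (32 expected), slot direction about 78°. Turning the hand -81° to grip across the ears.

Request:
carry_out --targets '[[[-0.04,0.11,0,0,-0.003,0.038],[0,0,0,0,0,0.039],[0,0,0,0,0,0.039],[0,0,0,0,0,0.039],[0,0,0,0,0,0.039],[0,0,0,0,0,0.039],[0,0,0,0,0,0.039],[0,0,0,0,0,0.039],[0,0,0,0,0,0.039],[0,0,0,0,0,0.039]]]'

```text
time: 17.22
ee_pos: [0.6288, -0.1293, 0.1443]
orientation: [[0.043, 0.999, -0.019], [0.999, -0.043, 0.005], [0.004, -0.019, -1.0]]
force: [0.5, -0.3, 0.2]
finger_gap: 0.999
```

Run:
```python
from h import *
delta(sensors.sense(),[.633,-.1474,.06])
```

```text
units [-0.365  0.133  1.681] yang -2.48 zaxis [-0.0192  0.0053 -0.9998] pos [ 0.6288 -0.1293  0.1443] F [ 0.5 -0.3  0.2]
```

Request:
carry_out --targets '[[[-0.36,0.1,0.4,-0.004,-0.001,0.027],[0,0,0.5,0,0,0.025],[0,0,0.5,0,0,0],[0,0,0,0,0,0],[0,0,0,0,0,0]]]'

```text
time: 17.63
ee_pos: [0.6337, -0.1383, 0.0785]
orientation: [[0.206, 0.978, 0.002], [0.978, -0.206, 0.0], [0.001, 0.002, -1.0]]
force: [0.2, 0.2, 0.5]
finger_gap: 1.001
```

Run:
```python
from h import *
s,w=snap('wrist','w11.png')
delta(s,[.633,-.1474,.010])
u,v=w2px('wrist',[.633,-.1474,.006],s).astype(int);print(u,v)
h=cv2.cvtColor(w,cv2.COLOR_RGB2HSV)
m=((h[...,0]<22)&(h[...,1]>120)&(h[...,2]>60)).astype(np.uint8)
m[:max(0,v-70)]=0;m[v+70:]=0;m[:,:u-70]=0;m[:,u+70:]=0
cs,hi=cv2.findContours(m,cv2.RETR_CCOMP,cv2.CHAIN_APPROX_NONE)
for c,hh in zip(cs,hi[0]):
    if len(c)>30:
        r=cv2.minAreaRect(c); print('hole' if hh[3]>=0 else 'out',cv2.contourArea(c),r); 
        if hh[3]>=0:
            b=[px2w('wrist',*p,.005,s) for p in cv2.boxPoints(r)]; print(np.mean(b,0))
            for i in(0,1):
                d=b[i+1]-b[i]; print(np.linalg.norm(d).round(4),np.degrees(np.arctan2(d[1],d[0])))
```

```text
units [-0.181  0.02   1.37 ] yang -11.91 zaxis [ 2.5e-03  3.0e-04 -1.0e+00] pos [ 0.6337 -0.1383  0.0785] F [0.2 0.2 0.5]
314 211
out 2729.5 ((314.5, 211.5), (51.0, 61.0), 90.0)
hole 456.5 ((314.5, 211.0), (15.0, 34.0), 0.0)
[ 0.63313735 -0.14705278  0.005     ]
0.032 77.77334337847998
0.0133 -11.946839031221677
```

Second look agrees: (0.633, -0.147), slot aligned with the hand to within 0.3°. Descending to grip the ears.

Request:
carry_out --targets '[[[-0.18,0.01,0.3,0,0,0],[0,0,0.5,0,0,0],[0,0,0.4,0,0,0],[0,0,0.1,0,0,0],[0,0,0,0,0,0]]]'

```text
time: 18.1
ee_pos: [0.6386, -0.1452, 0.0236]
orientation: [[0.2, 0.98, 0.018], [0.98, -0.2, -0.004], [-0.0, 0.019, -1.0]]
force: [0.8, 0.1, 0.3]
finger_gap: 1.005
```

Run:
```python
from h import *
delta(sensors.sense(),[.6331,-.1471,.011])
```

```text
units [-0.059 -0.104  0.249] yang -11.53 zaxis [ 0.0185 -0.0041 -0.9998] pos [ 0.6386 -0.1452  0.0236] F [0.8 0.1 0.3]
```

Request:
carry_out --targets '[[[-0.06,-0.11,0.15,0.004,0,0],[0,0,0.1,0,0,0],[0,0,0,0,0,0],[0,0,0,0,0,0]]]'

```text
time: 18.43
ee_pos: [0.6355, -0.1474, 0.0163]
orientation: [[0.198, 0.98, 0.013], [0.98, -0.198, -0.004], [-0.001, 0.014, -1.0]]
force: [-0.5, 0.1, 0.1]
finger_gap: 1.0
```

Run:
```python
from h import *
delta(sensors.sense(),[.6331,-.1471,.011])
```

```text
units [-0.004 -0.05   0.105] yang -11.44 zaxis [ 0.0132 -0.0039 -0.9999] pos [ 0.6355 -0.1474  0.0163] F [-0.5  0.1  0.1]
```

Request:
carry_out --targets '[[[0,-0.05,0.12,0.004,0,0],[0,0,0.03,0,0,0],[0,0,0,0,0,0]]]'

```text
time: 18.68
ee_pos: [0.6342, -0.1473, 0.0104]
orientation: [[0.198, 0.98, 0.003], [0.98, -0.198, -0.002], [-0.002, 0.004, -1.0]]
force: [-0.1, -0.5, 0.2]
finger_gap: 1.0
```

Request:
carry_out --targets '[[[0,0,0,0,0,0],[0,0,0,0,0,0],[0,0,0,0,0,0],[0,0,0,0,0,0],[0,0,0,0,0,0],[0,0,0,0,0,0],[0,0,0,0,0,0],[0,0,0,0,0,0]]]' --claw 1 --force 25

```text
time: 19.35
ee_pos: [0.6343, -0.1474, 0.0105]
orientation: [[0.199, 0.98, 0.003], [0.98, -0.199, -0.002], [-0.002, 0.004, -1.0]]
force: [-0.4, 1.0, -0.0]
finger_gap: 0.528
```

Run:
```python
from h import *
s=sensors.sense();delta(s,[.6331,-.1471,.011]);print(s['finger_gap']*94)
```

```text
units [ 0.001 -0.024 -0.011] yang -11.45 zaxis [ 0.0031 -0.0022 -1.    ] pos [ 0.6343 -0.1474  0.0105] F [-0.4  1.  -0. ]
49.63182213450649
```

Request:
carry_out --targets '[[[0,0,-0.4,0,0,0],[0,0,-0.6,0,0,0.039],[0,0,-0.6,0,0,0.039],[0,0,-0.7,0,0,0.039],[0,0,-0.7,0,0,0.039],[0,0,0,0,0,0.039],[0,0,0,0,0,0.039],[0,0,0,0,0,0.039],[0,0,0,0,0,0.039],[0,0,0,0,0,0.039]]]'

```text
time: 20.18
ee_pos: [0.6316, -0.1462, 0.1638]
orientation: [[0.97, 0.241, -0.005], [0.241, -0.97, 0.001], [-0.004, -0.002, -1.0]]
force: [0.0, -0.3, -1.0]
finger_gap: 0.53
```

Run:
```python
from h import *
s=sensors.sense();delta(s,[.532,.1315,.165]);print(s['finger_gap']*94)
```

```text
units [-0.592 -5.87  -0.012] yang -76.03 zaxis [-4.7e-03  6.0e-04 -1.0e+00] pos [ 0.6316 -0.1462  0.1638] F [ 0.  -0.3 -1. ]
49.861943999309375
```

Request:
carry_out --targets '[[[-0.075,-0.73,-0.02,0,0,0],[-0.075,-0.73,-0.02,0,0,0],[-0.075,-0.73,-0.02,0,0,0],[-0.075,-0.73,0,0,0,0],[-0.075,-0.73,0,0,0,0],[-0.075,-0.73,0,0,0,0],[-0.075,-0.73,0,0,0,0],[0,0,0,0,0,0.038],[0,0,0,0,0,0.038],[0,0,0,0,0,0.036]]]'

```text
time: 21.02
ee_pos: [0.5395, 0.1059, 0.1626]
orientation: [[0.992, -0.129, -0.01], [-0.129, -0.992, 0.002], [-0.01, -0.001, -1.0]]
force: [-0.3, 0.5, -1.3]
finger_gap: 0.529
```

Request:
carry_out --targets '[[[0,0,0,0,0,0]]]'

```text
time: 21.1
ee_pos: [0.5391, 0.1066, 0.1623]
orientation: [[0.992, -0.13, -0.01], [-0.13, -0.992, 0.002], [-0.011, -0.001, -1.0]]
force: [-1.1, 0.2, -0.8]
finger_gap: 0.53
```

Run:
```python
from h import *
s=sensors.sense();delta(s,[.532,.1315,.16]);print(s['finger_gap']*94,s['q'].round(1))
```

```text
units [-0.204 -0.475  0.049] yang -97.45 zaxis [-0.0103  0.002  -0.9999] pos [0.5391 0.1066 0.1623] F [-1.1  0.2 -0.8]
49.86657145409111 [  5.2   6.1  82.3   0.2  92.2 102.6]
```

Request:
carry_out --targets '[[[-0.14,-0.47,0,0,0.003,-0.006],[0,-0.02,0,0,0,0],[0,0,0,0,0,0],[0,0,0,0,0,0]]]'

```text
time: 21.43
ee_pos: [0.5349, 0.1318, 0.1616]
orientation: [[0.995, -0.102, -0.002], [-0.102, -0.995, 0.0], [-0.002, 0.0, -1.0]]
force: [-0.1, 0.4, -0.3]
finger_gap: 0.532
```

Run:
```python
from h import *
s,w=snap('wrist','w12.png');delta(s,[.532,.1315,.15])
h=cv2.cvtColor(w,cv2.COLOR_RGB2HSV)
m=((h[...,0]<22)&(h[...,1]>120)&(h[...,2]>60)).astype(np.uint8)
cs,hi=cv2.findContours(m,cv2.RETR_CCOMP,cv2.CHAIN_APPROX_NONE)
z=s['ee_pos'][2]-.0105+.006
for c,hh in zip(cs,hi[0]):
    if len(c)>40:
        r=cv2.minAreaRect(c); print('hole' if hh[3]>=0 else 'out',cv2.contourArea(c),r)
        if hh[3]>=0:
            b=[px2w('wrist',*p,z,s) for p in cv2.boxPoints(r)]; print(np.mean(b,0), (s['orientation'].T@(np.mean(b,0)-s['ee_pos'])).round(4))
            for i in(0,1):
                d=b[i+1]-b[i]; print(np.linalg.norm(d).round(4),np.degrees(np.arctan2(d[1],d[0])))
_,b=snap('side');_,a=snap('scene')
u,v=w2px('side',[.531,.132,.13]).astype(int);p,q=w2px('scene',[.531,.132,.13]).astype(int)
R=lambda i:cv2.resize(i,(266,400),interpolation=2)
cv2.imwrite('pics/w12c.png',np.hstack([R(w[140:290,265:365]),R(b[v-45:v+45,u-30:u+30]),R(a[q-45:q+45,p-30:p+30])])[:,:,::-1])
```

```text
units [-0.056  0.012  0.233] yang -95.83 zaxis [-1.9e-03  2.0e-04 -1.0e+00] pos [0.5349 0.1318 0.1616] F [-0.1  0.4 -0.3]
out 3471.0 ((357.5, 362.0), (16.0, 339.0), 90.0)
out 371.0 ((415.5, 313.5), (17.0, 49.0), 0.0)
out 550.5 ((212.21543884277344, 307.9380798339844), (18.678722381591797, 60.75831985473633), 4.513988018035889)
out 5122.5 ((313.5, 228.5), (69.0, 87.0), 90.0)
hole 752.0 ((313.5, 229.0), (19.0, 42.0), 0.0)
[0.53626045 0.13114535 0.1571361 ] [0.0015 0.0005 0.0045]
0.0297 -6.294068533845309
0.0124 -95.82191611388107
```

Slot seen at 0.030 x 0.012 m, direction -6.3°, matching the bar, and its centre is within 1.5 mm of the TCP. Aligning and coming down.

Request:
carry_out --targets '[[[-0.07,0.01,0.08,0,0,0],[0,0,0.08,0,0,0],[0,0,0.04,0,0,0],[0,0,0,0,0,0],[0,0,0,0,0,0]]]'

```text
time: 22.0
ee_pos: [0.5313, 0.1292, 0.1501]
orientation: [[0.994, -0.105, -0.003], [-0.105, -0.994, -0.001], [-0.003, 0.001, -1.0]]
force: [0.2, 0.2, -1.5]
finger_gap: 0.53
```

Run:
```python
from h import *
s,w=snap('wrist','w13.png');delta(s,[.531,.1315,.13])
_,b=snap('side');_,a=snap('scene')
u,v=w2px('side',[.531,.132,.13]).astype(int);p,q=w2px('scene',[.531,.132,.13]).astype(int)
R=lambda i:cv2.resize(i,(266,400),interpolation=2)
cv2.imwrite('pics/w13c.png',np.hstack([R(w[160:280,273:353]),R(b[v-45:v+45,u-30:u+30]),R(a[q-45:q+45,p-30:p+30])])[:,:,::-1])
```

```text
units [-0.01  -0.046  0.402] yang -96.05 zaxis [-2.6e-03 -6.0e-04 -1.0e+00] pos [0.5313 0.1292 0.1501] F [ 0.2  0.2 -1.5]
```

View pics/w13c.png

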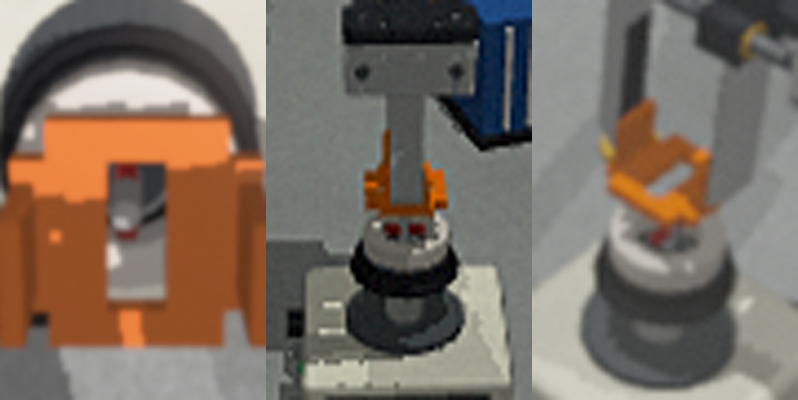

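The wrist crop shows the bar (126,172) and neck tip (124,215) inside the slot, whose centre is at (137,232), so a shift of about 3 mm in -tool y is needed. The side and scene views show the cap level above the seated stack.

Run:
```python
from h import *
s=sensors.sense(); z=s['ee_pos'][2]; 
T=lambda P:(s['orientation'].T@(P-s['ee_pos'])).round(4)
for zz in(.130,.1325,.136): print('neck',zz,px2w('wrist',310.3,224.7,zz,s).round(4),T(px2w('wrist',310.3,224.7,zz,s)))
c=px2w('wrist',314.2,229.8,z-.0045,s);print('slot',c.round(4),T(c))
delta(s,[.531,.132,.13])
```

```text
neck 0.13 [0.5306 0.1312 0.13  ] [-0.0011 -0.0018  0.0205]
neck 0.1325 [0.5315 0.1311 0.1325] [-0.0002 -0.0017  0.018 ]
neck 0.136 [0.5328 0.1309 0.136 ] [ 0.0011 -0.0017  0.0145]
slot [0.5326 0.1282 0.146 ] [0.0012 0.001  0.0045]
units [-0.014 -0.051  0.409] yang -96.04 zaxis [-2.1e-03 -4.0e-04 -1.0e+00] pos [0.5315 0.1294 0.1505] F [ 0.1  0.1 -0.3]
```

Request:
carry_out --targets '[[[-0.02,-0.055,0,0,0,0],[0,0,0.04,0,0,0],[0,0,0,0,0,0],[0,0,0,0,0,0]]]'

```text
time: 22.48
ee_pos: [0.5311, 0.1328, 0.1489]
orientation: [[0.994, -0.105, -0.001], [-0.105, -0.994, -0.0], [-0.001, 0.0, -1.0]]
force: [0.1, 0.3, -0.5]
finger_gap: 0.526
```

Run:
```python
from h import *
s=sensors.sense();delta(s,[.5303,.132,.13])
```

```text
units [-0.014  0.017  0.377] yang -96.01 zaxis [-8.e-04 -1.e-04 -1.e+00] pos [0.5311 0.1328 0.1489] F [ 0.1  0.3 -0.5]
```

Request:
carry_out --targets '[[[-0.01,0.015,0.08,0,0,0],[0,0,0.08,0,0,0],[0,0,0.06,0,0,0],[0,0,0,0,0,0]]]'

```text
time: 22.82
ee_pos: [0.5305, 0.1321, 0.1368]
orientation: [[0.995, -0.105, -0.001], [-0.105, -0.995, -0.0], [-0.001, 0.0, -1.0]]
force: [-0.3, -0.3, -1.0]
finger_gap: 0.531
```

Run:
```python
from h import *
s=sensors.sense();delta(s,[.5303,.132,.125])
```

```text
units [-0.003  0.003  0.237] yang -96.0 zaxis [-7.e-04 -2.e-04 -1.e+00] pos [0.5305 0.1321 0.1368] F [-0.3 -0.3 -1. ]
```

Request:
carry_out --targets '[[[0,0,0.08,0,0,0],[0,0,0.08,0,0,0],[0,0,0.04,0,0,0],[0,0,0,0,0,0]]]'

```text
time: 23.15
ee_pos: [0.5301, 0.132, 0.1251]
orientation: [[0.995, -0.105, -0.002], [-0.105, -0.995, -0.0], [-0.002, 0.001, -1.0]]
force: [-0.0, -0.0, -1.6]
finger_gap: 0.53
```

Run:
```python
from h import *
s=sensors.sense();delta(s,[.5303,.132,.125])
```

```text
units [ 0.004 -0.001  0.002] yang -96.01 zaxis [-1.8e-03 -3.0e-04 -1.0e+00] pos [0.5301 0.132  0.1251] F [-0.  -0.  -1.6]
```

Request:
carry_out --targets '[[[0,0,0.04,0,0,0],[0,0,0.04,0,0,0],[0,0,0.02,0,0,0]]]'

```text
time: 23.4
ee_pos: [0.5304, 0.132, 0.1212]
orientation: [[0.994, -0.105, -0.001], [-0.105, -0.994, -0.0], [-0.001, 0.0, -1.0]]
force: [-1.3, 0.0, 2.0]
finger_gap: 0.532
```

Request:
carry_out --targets '[[[0,0,0.04,0,0,0],[0,0,0.04,0,0,0]]]'

```text
time: 23.57
ee_pos: [0.5304, 0.132, 0.1182]
orientation: [[0.995, -0.105, 0.0], [-0.105, -0.995, -0.0], [0.0, 0.0, -1.0]]
force: [-1.3, 0.2, 3.2]
finger_gap: 0.533
```

Request:
carry_out --targets '[[[0,0,0.04,0,0,0],[0,0,0.04,0,0,0]]]'

```text
time: 23.73
ee_pos: [0.5305, 0.132, 0.1148]
orientation: [[0.994, -0.105, 0.001], [-0.105, -0.994, -0.0], [0.001, 0.0, -1.0]]
force: [-2.0, 0.5, 3.3]
finger_gap: 0.529
```

Request:
carry_out --targets '[[[0,0,0.03,0,0,0],[0,0,0.03,0,0,0]]]'

```text
time: 23.9
ee_pos: [0.5305, 0.132, 0.1127]
orientation: [[0.995, -0.105, 0.001], [-0.105, -0.995, -0.0], [0.001, 0.0, -1.0]]
force: [-4.1, -1.2, 11.5]
finger_gap: 0.528
```

Landing felt: 11.5 N at TCP z = 0.1127, which puts the shoulder at about 102 mm as seen. Easing off slightly and starting the turn.

Request:
carry_out --targets '[[[0,0,-0.012,0,0,0],[0,0,0,0,0,-0.015],[0,0,0,0,0,-0.03]]]'

```text
time: 24.15
ee_pos: [0.5305, 0.1325, 0.114]
orientation: [[0.999, 0.04, 0.002], [0.04, -0.999, 0.001], [0.002, -0.001, -1.0]]
force: [-2.7, 1.0, 3.5]
finger_gap: 0.532
```

Request:
carry_out --targets '[[[0,0,0.012,0,0,-0.035],[0,0,0.004,0,0,-0.035],[0,0,0.004,0,0,-0.035]]]'

```text
time: 24.4
ee_pos: [0.5302, 0.1333, 0.1132]
orientation: [[0.926, 0.377, 0.002], [0.377, -0.926, 0.003], [0.002, -0.002, -1.0]]
force: [-1.5, 0.7, 2.9]
finger_gap: 0.529
```

Request:
carry_out --targets '[[[0,0,0.004,0,0,-0.037],[0,0,0.004,0,0,-0.037]]]'

```text
time: 24.57
ee_pos: [0.5299, 0.1334, 0.1128]
orientation: [[0.808, 0.59, 0.001], [0.59, -0.808, 0.002], [0.002, -0.002, -1.0]]
force: [-1.7, -1.3, 3.5]
finger_gap: 0.534
```

Run:
```python
from h import *
s=sensors.sense();delta(s,[.5303,.132,.1133]);print(s['moment'])
```

```text
units [-0.009  0.028 -0.01 ] yang -53.87 zaxis [ 9.0e-04  2.5e-03 -1.0e+00] pos [0.5299 0.1334 0.1128] F [-1.7 -1.3  3.5]
[-0.28235482  0.60904667 -0.04334087]
```

Request:
carry_out --targets '[[[0,0.015,0,0,0,-0.037],[0,0,0.002,0,0,-0.037],[0,0,0.002,0,0,-0.037]]]'

```text
time: 24.82
ee_pos: [0.5299, 0.1324, 0.1128]
orientation: [[0.543, 0.84, 0.0], [0.84, -0.543, 0.002], [0.001, -0.001, -1.0]]
force: [-2.3, -1.6, 3.7]
finger_gap: 0.531
```

Request:
carry_out --targets '[[[0,0,0.002,0,0,-0.037],[0,0,0.002,0,0,-0.037],[0,0,0.002,0,0,-0.037],[0,0,0,0,0,-0.02]]]'

```text
time: 25.15
ee_pos: [0.531, 0.1316, 0.1131]
orientation: [[0.139, 0.99, 0.003], [0.99, -0.139, 0.0], [0.001, 0.003, -1.0]]
force: [-1.6, -0.0, 3.5]
finger_gap: 0.528
```

Request:
carry_out --targets '[[[0,0,0,0,0,0],[0,0,0,0,0,0]]]'

```text
time: 25.32
ee_pos: [0.5312, 0.1316, 0.1133]
orientation: [[0.139, 0.99, 0.004], [0.99, -0.139, 0.0], [0.001, 0.004, -1.0]]
force: [-1.8, 0.1, 3.0]
finger_gap: 0.526
```

Run:
```python
from h import *
s=sensors.sense();delta(s,[.5303,.132,.1133]);print(s['moment'],s['finger_gap'])
```

```text
units [ 0.005 -0.019 -0.001] yang -8.01 zaxis [ 3.7e-03  3.0e-04 -1.0e+00] pos [0.5312 0.1316 0.1133] F [-1.8  0.1  3. ]
[-0.14976543  0.50144639 -0.01139907] 0.5257742350260382
```

Turned 88° and still pressed. Letting the cap up against the bar, then releasing.

Request:
carry_out --targets '[[[0,0,-0.015,0,0,0],[0,0,-0.015,0,0,0],[0,0,0,0,0,0]]]'

```text
time: 25.57
ee_pos: [0.5313, 0.1316, 0.1148]
orientation: [[0.143, 0.99, 0.004], [0.99, -0.143, 0.0], [0.001, 0.004, -1.0]]
force: [-1.5, -0.1, 3.5]
finger_gap: 0.525
```

Request:
carry_out --targets '[[[0,0,0,0,0,0],[0,0,0,0,0,0],[0,0,0,0,0,0],[0,0,0,0,0,0],[0,0,0,0,0,0],[0,0,0,0,0,0]]]' --claw -1

```text
time: 26.07
ee_pos: [0.5317, 0.1317, 0.1122]
orientation: [[0.144, 0.99, 0.004], [0.99, -0.144, 0.001], [0.001, 0.003, -1.0]]
force: [-0.2, -0.9, -0.2]
finger_gap: 0.918
```

Request:
carry_out --targets '[[[0,0,-0.1,0,0,0],[0,0,-0.4,0,0,0],[0,0,-0.7,0,0,0],[0,0,-0.7,0,0,0],[0,0,0,0,0,0],[0,0,0,0,0,0]]]'

```text
time: 26.57
ee_pos: [0.5297, 0.1314, 0.2092]
orientation: [[0.145, 0.989, -0.003], [0.989, -0.145, -0.0], [-0.001, -0.003, -1.0]]
force: [0.1, 0.6, -1.1]
finger_gap: 0.998
```

Run:
```python
from h import *
s,w=snap('wrist','w14.png');delta(s,[.532,.1315,.2])
h=cv2.cvtColor(w,cv2.COLOR_RGB2HSV)
m=((h[...,0]<22)&(h[...,1]>120)&(h[...,2]>60)).astype(np.uint8)
u,v=w2px('wrist',[.531,.132,.11],s).astype(int);print(u,v)
cs,hi=cv2.findContours(m,cv2.RETR_CCOMP,cv2.CHAIN_APPROX_NONE)
z=.1107
for c,hh in zip(cs,hi[0]):
    r=cv2.minAreaRect(c)
    if len(c)>20 and np.hypot(r[0][0]-u,r[0][1]-v)<60:
        b=[px2w('wrist',*p,z,s) for p in cv2.boxPoints(r)]; d=b[1]-b[0];e=b[2]-b[1]
        print('hole' if hh[3]>=0 else 'out',cv2.contourArea(c),np.mean(b,0).round(4),np.linalg.norm(d).round(4),np.degrees(np.arctan2(d[1],d[0])).round(1),np.linalg.norm(e).round(4))
_,b=snap('side');_,a=snap('scene')
u2,v2=w2px('side',[.531,.132,.11]).astype(int);p,q=w2px('scene',[.531,.132,.11]).astype(int)
R=lambda i:cv2.resize(i,(266,400),interpolation=2)
cv2.imwrite('pics/w14c.png',np.hstack([R(w[v-60:v+60,u-40:u+40]),R(b[v2-45:v2+45,u2-30:u2+30]),R(a[q-45:q+45,p-30:p+30])])[:,:,::-1])
```

```text
units [0.008 0.046 0.184] yang -8.32 zaxis [-2.7e-03 -3.0e-04 -1.0e+00] pos [0.5297 0.1314 0.2092] F [ 0.1  0.6 -1.1]
314 193
out 2262.0 [0.5312 0.1326 0.1107] 0.0533 -8.3 0.0482
hole 350.5 [0.5315 0.1313 0.1107] 0.0125 -8.3 0.0312
```

Run:
```python
from h import *
s=sensors.sense(); w=cv2.imread('pics/w14.png')[:,:,::-1]
h=cv2.cvtColor(np.ascontiguousarray(w),cv2.COLOR_RGB2HSV)
def ch(p):
    H,S,V=map(int,p)
    if S>120 and V>50: return 'R' if (H<4 or H>170) else ('o' if H<22 else '?')
    return '#' if V<60 else ('.' if V<150 else '+')
for v in range(158,232,2): print(''.join(ch(h[v,u]) for u in range(280,350)))
print(s['ee_pos'])
c=w2px('wrist',[.531,.1316,.1167],s);print(c)
```

```text
+++++++++++++...........##################.................+++++++++++
+++++++++++........########################..................+++++++++
++++++++++.......############################.................++++++++
++++++++......##########################.#####.................+++++++
+++++++.....###############.....................................++++++
++++++.....############.........++++++++++.......................+++++
+++++....#######oooooooooooooo...+.+.++.+++..ooooooooo...........+++++
+++++...########ooooooooooooooooooooooooooooooooooooooo...........++++
++++...#########.ooooooooooooooooooooooooooooooooooooo+............+++
++++..#########..ooooooooooooooooooooooooooooooooooooo+++..........+++
++++..###oooooo..oooooooooooooooooooooooooooooooooooooo++..oo.......++
++++.####ooooooooooooooooooooo............oooooooooooooooooooo......++
++++.####ooooooooooooooooooooo....+++++...oooooooooooooooooooo......++
++++.####ooooooooooooooooooooo++++.+++++..oooooooooooooooooooo......++
++++..##oooooooooooooooooooooo...........ooooooooooooooooooooo......++
+++++.#oooooooooooooooooooooooo.#..
[... 889 characters left out ...]
+++++++++++++++++oooooooooooooooooooooooooooooooooooo++++++++++++++++
++++++++++++++++++oooooooooooooooooooooooooooooooooooo++++++++++++++++
++++++++++++++++++++++++++++++++++++++++++++++++++++++++++++++++++++++
++++++++++++++++++++++++++++++++++++++++++++++++++++++++++++++++++++++
++++++++++++++++++++++++++++++++++++++++++++++++++++++++++++++++++++++
++++++++++++++++++++++++++++++++++++++++++++++++++++++++++++++++++++++
++++++++++++++++++++++++++++++++++++++++++++++++++++++++++++++++++++++
++++++++++++++++++++++++++++++++++++++++++++++++++++++++++++++++++++++
+++++++++++++++++++++++++++++++++++++++++++++++++++++++++++++++++++...
[0.52899764 0.13136335 0.20751386]
[315.90693166 196.29336499]
```

The pixel map shows the red bar lying across the slot and over the plate on both sides, so the cap is locked under it. The hand is clear, about 70 mm above. Handing in.

```bash
python3 -c "
from h import *
print(robot.finish_job())"
```

```text
the job is handed in; nothing more can be done
None
```

I fitted the blue filter (the ring nearest the base, 0.43 m), the white spacer and the orange cap on the post and handed the job in at about 27 s. The hand-in reports no verdict.

- **Rings:** I felt light contact as each ring seated, 4.9 N for the filter and 2.5 N for the spacer. After release both looked flat and within about 2 mm of the axis.
- **Cap:** It landed on the shoulder at 11.5 N, the highest press reading I saw, with the shoulder about 102 mm up. I then turned it 88° and let go.
- **Last check:** The cap was within about 1 mm of the axis with its slot 88° from the bar. The red bar lay across the slot and over the plate on both sides, and the hand was clear of everything.

**Problems and limits:**
- The first grip on the filter closed over its top edge. The ring did not move, and I regripped lower.
- The spacer measured about 52.5 mm between the fingers against 54 mm stated, and it sat about 3 mm off-centre in the grip, which I corrected for.
- My last picture was refused by the 12-picture limit, so the final check came from image code only. I did not re-measure the bystanders; no move went near them.

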